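Calibrate the glaze scale: weight on the pan, hold the recessed button

TASK

Calibrate the glaze scale: stand the larger brass weight upright in the middle of the scale's raised pan and let go of it. Then lift the ball stylus out of its wooden rest, reach its ball end down through the small blue-ringed hole in the scale's console and gently push the recessed red button down, and finish while still holding the button down with the stylus in the gripper. Do not move the small weight, the test tile or the speckled cup.

Things in the scene. Friction and masses are not known exactly. Their poses are not given: they have to be found in the camera images.
- scale: White bench scale, fixed to the table, 220 x 120 mm, console face 40 mm high. Origin: centre of its underside on the table; +x runs from the console (front, nearer the robot) to the pan (back), +z up. Obstacle near it, always in the same place: the desk lamp, its lower arm leaning from x 0.29, y 0.045, z 0.09 to x 0.29, y -0.16, z 0.44, the upper arm thence right to y -0.57, z 0.53.
- pan (a point): Centre of the top face of the scale's round steel pan: a flat plate of 72 mm diameter without a rim, on a narrow post, 66 mm above the table and 45 mm behind (+x) the scale's origin. It does not move under load. The pan's centre is 110 mm from the hole.
- hole (a point): Centre of the mouth of the round hole in the level top face of the scale's console, 40 mm above the table, 65 mm in front of (-x) the scale's origin; hole diameter 16 mm, straight down, ringed in blue (ring 24 mm across). The face of the red button inside lies 12 mm below the mouth when up, 20 mm when fully down; the button fills the hole to 13.6 mm diameter.
- cal_button (a joint): Travel of the red button, m: 0 = up, grows as it is pressed straight down, to the stop at 0.008. Spring: about 1 N to start, 3.3 N at 0.004, 5.7 N just before the stop, which is hard; it springs back when released. It counts as pressed beyond 0.004.
- tool_rest: Wooden tool rest, fixed to the table: block 60 x 60 mm, 60 mm high, on an 68 x 68 mm foot. Origin: centre of its underside; z up. In its middle a vertical bore of 15.5 mm diameter, 52 mm deep (bore floor 8 mm above the table), in which the stylus stands upright.
- stylus: Ball stylus, 155 mm long, 30 g: wooden handle up to 13 mm thick, 112 mm long, 8 mm ferrule, thin steel shaft, 7 mm ball. Its +y axis runs from ball to handle end. It starts standing in the tool rest, ball down, loose by 1 to 2 mm (leans up to 0.07 rad); lift it 52 mm or more to clear the bore. Origin: halfway along it, on its surface, 6 mm off the centre line (through stylus_tip and stylus_grip).
- stylus_tip (a point): The far end of the stylus's ball, on the centre line: 78 mm from the origin along -y.
- stylus_grip (a point): A good place to take the stylus: on the centre line of the handle, 113 mm from stylus_tip and about 42 mm below the handle's end; the handle is 10 to 13 mm thick here. At the start it is about 121 mm above the table.
- big_weight: The larger of two brass calibration weights, about 500 g, loose, standing upright: body 40 mm diameter, 44 mm high, then a neck and a knob of 24 mm diameter; 68 mm high in all. Origin: centre of its underside; z up.
- small_weight: The smaller brass weight, 200 g, loose: 29 mm diameter, 50 mm high. To be left alone. Origin: centre of its underside. The two weights may stand in each other's places.
- tile: Blue glazed test tile, 62 x 46 x 8 mm, loose, flat on the table. To be left alone. Origin: centre of its underside.
- stone_cup: Speckled stoneware cup, 78 mm diameter, 92 mm high, loose, behind the work. To be left alone. Origin: centre of its underside.

How it is judged:
By the outcome, as a careful person would: the job done as asked, in the order asked, and still so for the second after the job is handed in, while the arm keeps its last pose, push and grip.
It also fails if it takes over 59 s, if anything falls off the work surface, if the arm or the gripper's body presses on something with over 40 N, if the wrist force passes 120 N, or if a joint passes its speed limit or range.

ROBOT

A 7-joint arm with a two-finger parallel gripper is mounted at the origin on a cart in front of the work surface, level with it; the furniture and walls round the work are solid. World frame = base frame: x ahead of the robot, y to its left, z up, the work surface at z = 0. Lengths are in m, angles in rad, forces in N, time in s.
With the tool pointing down it reaches from about 0.425 to 0.825 m from the base axis. Payload 3.6 kg.
Tool frame: the origin (TCP) lies at the centre of the arm's flange, where the gripper is bolted on; the fingertips stand 186 mm ahead of it and the grasp point (between the pads) lies 167 mm ahead of it; x points along the fingers, y is the direction in which the jaws open and shut, and the axes are right-handed (so a half turn about x gives the same grasp; the last joint's range is limited). The gripper opens to 93 mm and grips with 3 to 60 N. Pads are 15 mm wide; open, the fingers measure 128 mm over their backs; the gripper's body (75 mm by 188 mm) begins 65 mm behind the grasp point.
Start: joints at [-1.173, 0.615, -0.013, 1.423, 0.008, 1.103, -0.04], TCP at [0.267, 0.592, 0.405] pointing down, gripper open.
Joint ranges: [-3.12, 3.12], [-0.3, 2.06], [-1.34, 1.32], [0.26, 2.42], [-1.36, 4.5], [0.01, 1.98], [-2.84, 2.84]. Speed limits (rad/s): [2.79, 2.79, 3.14, 3.14, 3.14, 3.14, 3.14].

INTERFACE

Orientations are given as a rotation vector (axis times angle).
In Python, from plant import env gives the robot as it stands.
- The arm moves only by the tool carry_out, never from a script. Its argument "increments" is a list of rows, each a list of 2 entries, a list of its own where there are three numbers: the shift along the tool's x, y, z in mm, then the turn, a rotation vector about the tool's x, y, z in degrees. A call has 1 to 10 rows; each row shifts and turns the pose as measured when the row begins, along the tool's axes as they then stand; what a row does not reach is not made up. A row lasts 1/12 s, in which the tool goes at most 41.7 mm and 7.16 degrees, less where a joint would pass 70% of its speed; a pose out of reach is approached as far as the arm can. A call is refused whole if a number of a shift passes 41.7 or a number of a turn 7.16, either way. A call with a gripper value outside its range is refused whole. "hand" is the opening in per cent of the stroke, from 0 (shut) to 100 (fully open), set as the call begins (left out, the last holds). The fingers move at their own pace and stop on an object; the grip force is fixed at half the most. Time passes only in rows, so rows that do not move let the fingers close. It gives the time, the measured TCP pose, the force and the opening at its end, in the units of the state.
- env.observe(): the state, without advancing time (a new reading comes with each control period).
- env.capture(name): name is "scene" or "top"; returns the picture (420x560x3 uint8, red, green, blue); there is no depth.
- env.camera_info(name): a dict with "fovy" (degrees; the focal length in pixels is half the picture's height over the tangent of half this angle, whatever the lens; pixels are square), "cx", "cy" (the principal point, pixels), "world_to_cam" (4x4, takes a point from world to camera coordinates). Camera axes: x right, y down, z forward; pixel columns grow to the right and rows downward; lengths in m; the calibration is good to about 2 mm. A picture is of the moment at which its call begins. camera_info takes no time and is no camera call.
- env.close_job(): hands the job in, once; it reports no verdict.
The state is a dict: "clock": time; "joint_pos": joint angles; "qd": joint speeds; "joint_torque": joint torques, N m; "ee_pos": TCP position; "tool_rot": TCP orientation; "force": force on the tool from outside, world axes, zero at the start; "torque": the same for the moment, N m; "grip_width": opening from 0.0 (shut) to 1.0 (fully open).
Only numpy, scipy, OpenCV 4.12 (cv2) and the standard library are available. Lean on these libraries where they do the work, as an engineer would, in place of code of your own. Each camera call takes 0.05 s, during which the arm holds its last target.

## Working session

There is one attempt and no reset: what is moved stays moved. The work goes in short steps, Python scripts to look and compute and a tool call to move; the robot and the scene stay as the last step left them, time stands still between calls to the robot, and variables do not carry over. Pictures are saved under pics/ and viewed, and the job is handed in when it is done.

Besides the shell and the picture viewer there is one more tool, called after "Request:" by a JSON object that holds its "fn" and its "kwargs", one argument or row to a line. carry_out: Moves the arm, as the interface text tells. Its arguments: {"type":"object","properties":{"increments":{"type":"array"},"hand":{"type":"number"}},"required":["increments"]}

```bash
mkdir -p pics; ls; python3 - <<'E'
from plant import env
import cv2
print(env.observe())
for n in("scene","top"):
    cv2.imwrite(f"pics/{n}0.png",env.capture(n)[:,:,::-1]); print(n,env.camera_info(n))
E
```

```text
pics
{'clock': 0.0, 'joint_pos': array([-1.17349567,  0.61588366, -0.01261841,  1.42489872,  0.00810374,
        1.10335349, -0.04039847]), 'qd': array([ 0.00159652,  0.00031862,  0.00034167,  0.00108259,  0.00115865,
       -0.00022   , -0.00183262]), 'joint_torque': array([ 5.34760402e-04, -4.58928072e+01,  2.08786377e-01, -1.65749091e+01,
       -6.12422079e-02,  2.02863029e-02,  2.25546605e-04]), 'ee_pos': array([0.26715297, 0.5922141 , 0.4036037 ]), 'tool_rot': array([ 0.33043528,  1.5456151 , -0.33429933]), 'force': array([-0.01978918,  0.1101558 ,  0.02354314]), 'torque': array([ 0.04465463,  0.00741002, -0.02476548]), 'grip_width': 0.9998618403413079}
scene {'fovy': 44.46342620380658, 'cx': 277.7739168898839, 'cy': 202.72339854370793, 'world_to_cam': array([[-0.45421686, -0.8908256 , -0.0108072 ,  0.35312489],
       [-0.40986151,  0.21972146, -0.88528866,  0.24352298],
       [ 0.79101238, -0.39768358, -0.46491632,  0.76672557],
       [ 0.        ,  0.        ,  0.        ,  1.        ]])}
top {'fovy': 55.396185100445535, 'cx': 283.90398645699787, 'cy': 205.612336746348, 'world_to_cam': array([[ 0.02569482, -0.99874298,  0.04303765,  0.09448741],
       [-0.99757977, -0.0283998 , -0.06346688,  0.49377999],
       [ 0.06460937, -0.04130272, -0.99705552,  0.99987161],
       [ 0.        ,  0.        ,  0.        ,  1.        ]])}
```

View pics/scene0.png

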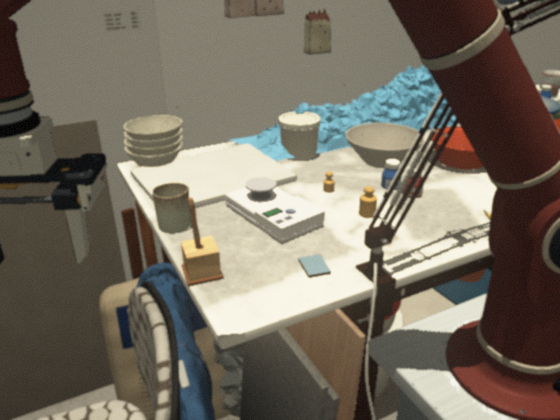

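View pics/top0.png

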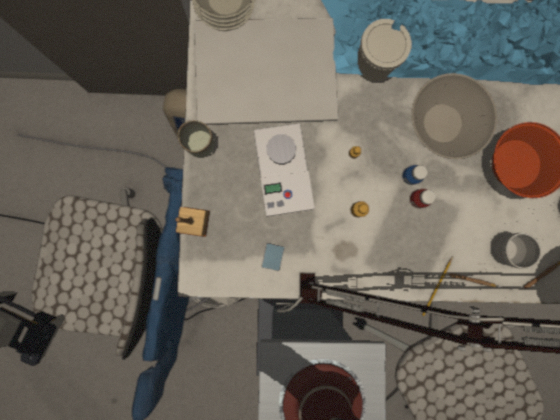

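The scene view shows the stylus in its rest at about (198,235), the scale at (272,208), the big weight at (368,203) and the small one at (328,183). The top view puts the pan at about (281,149), the ring at (288,194), the big weight at (360,209) and the rest at (192,221). I'll zoom in.

```bash
python3 - <<'E'
import cv2
t=cv2.imread('pics/top0.png'); s=cv2.imread('pics/scene0.png')
cv2.imwrite('pics/topz.png',cv2.resize(t[110:280,170:395],None,fx=3.5,fy=3.5,interpolation=cv2.INTER_CUBIC))
cv2.imwrite('pics/scz.png',cv2.resize(s[155:295,150:400],None,fx=3.2,fy=3.2,interpolation=cv2.INTER_CUBIC))
E
```

```text
(no output)
```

View pics/topz.png

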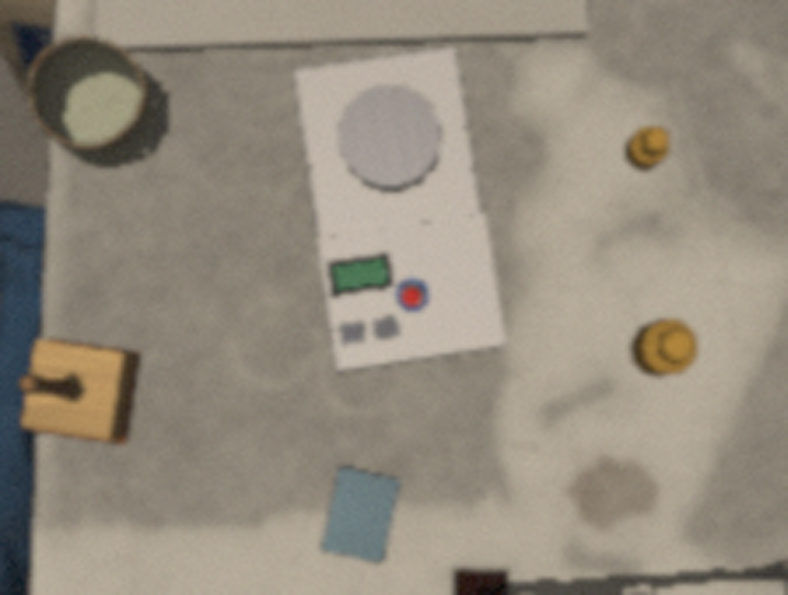

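View pics/scz.png

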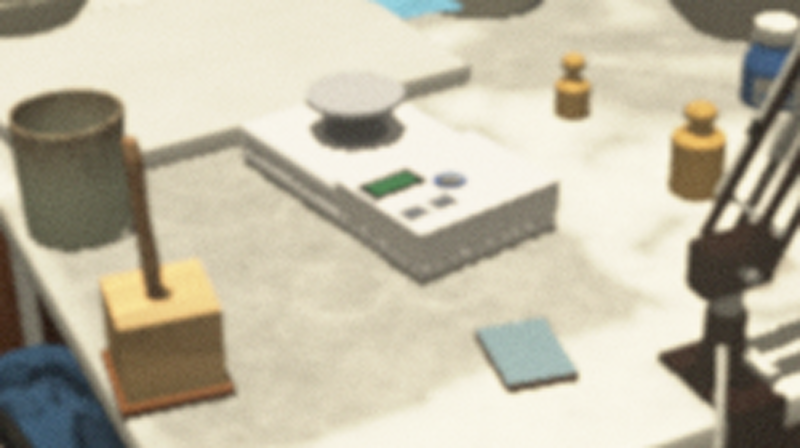

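```bash
cat > h.py <<'E'
import numpy as np, cv2
from plant import env
I={n:env.camera_info(n) for n in("scene","top")}
def F(n): return 210/np.tan(np.radians(I[n]["fovy"]/2))
def ray(n,u,v):
    M=I[n]["world_to_cam"];R=M[:3,:3];o=-R.T@M[:3,3]
    d=R.T@np.array([(u-I[n]["cx"])/F(n),(v-I[n]["cy"])/F(n),1]);return o,d/np.linalg.norm(d)
def onz(n,u,v,z):
    o,d=ray(n,u,v);return o+d*(z-o[2])/d[2]
def proj(n,p):
    M=I[n]["world_to_cam"];c=M[:3,:3]@np.asarray(p)+M[:3,3];return F(n)*c[0]/c[2]+I[n]["cx"],F(n)*c[1]/c[2]+I[n]["cy"]
def tri(pts):
    A=np.zeros((3,3));b=np.zeros(3)
    for n,u,v in pts:
        o,d=ray(n,u,v);P=np.eye(3)-np.outer(d,d);A+=P;b+=P@o
    p=np.linalg.solve(A,b);return p,[np.linalg.norm((np.eye(3)-np.outer(d,d))@(p-o)) for n,u,v in pts for o,d in[ray(n,u,v)]]
def comps(m,box,mn=8):
    x0,y0,x1,y1=box;k=np.zeros_like(m);k[y0:y1,x0:x1]=m[y0:y1,x0:x1]
    N,l,s,c=cv2.connectedComponentsWithStats(k.astype(np.uint8))
    return [(c[i].round(2),s[i]) for i in range(1,N) if s[i][4]>=mn],l
E
python3 - <<'E'
from h import *
t=cv2.imread('pics/top0.png');s=cv2.imread('pics/scene0.png')
ht=cv2.cvtColor(t,cv2.COLOR_BGR2HSV);hs=cv2.cvtColor(s,cv2.COLOR_BGR2HSV)
print("red");m=((ht[...,0]<10)|(ht[...,0]>170))&(ht[...,1]>110)
for c in comps(m,(280,185,300,205),4)[0]: print(c,onz("top",*c[0],.028))
m=((ht[...,1]>60)&((ht[...,0]>100)))|(((ht[...,0]<10)|(ht[...,0]>170))&(ht[...,1]>80))
print("ring+red")
for c in comps(m,(280,185,300,205),4)[0]: print(c,onz("top",*c[0],.04))
print("brass")
for n,h,b in(("top",ht,(340,140,380,225)),("scene",hs,(315,165,385,225))):
    m=(h[...,0]>8)&(h[...,0]<28)&(h[...,1]>120)
    for c in comps(m,b,15)[0]: print(n,c,onz(n,*c[0],.03))
print("pan")
g=t.astype(int); 
print(t[149,281],t[130,270],t[170,285],t[205,290])
print("hue",ht[149,281],ht[170,285])
E
```

```text
red
(array([287.09, 194.22]), array([285, 192,   5,   6,  23], dtype=int32)) [0.51890158 0.1011778  0.028     ]
ring+red
(array([287.18, 194.21]), array([284, 191,   7,   7,  34], dtype=int32)) [0.51780859 0.10154003 0.04      ]
brass
top (array([354.92, 151.43]), array([350, 147,  11,  10,  92], dtype=int32)) [ 0.63263418 -0.06800316  0.03      ]
top (array([359.74, 208.75]), array([352, 202,  17,  14, 192], dtype=int32)) [ 0.48751133 -0.08229809  0.03      ]
scene (array([329.  , 174.33]), array([327, 173,   5,   4,  18], dtype=int32)) [ 0.65938009 -0.08665743  0.03      ]
scene (array([328.32, 184.11]), array([324, 179,  10,  12,  81], dtype=int32)) [ 0.61129683 -0.05458704  0.03      ]
scene (array([367.58, 202.57]), array([360, 187,  16,  30, 330], dtype=int32)) [ 0.48647397 -0.08158828  0.03      ]
pan
[149 155 162] [166 180 191] [173 186 195] [171 185 195]
hue [ 14  20 162] [ 18  29 195]
```

```bash
python3 - <<'E'
from h import *
t=cv2.imread('pics/top0.png');s=cv2.imread('pics/scene0.png')
ts=cv2.GaussianBlur(t,(3,3),0)
m=(ts[...,2].astype(int)<176)&(ts[...,2]>130)
b=t[...,2].astype(int)-t[...,0]; bs=cv2.GaussianBlur(b.astype(np.float32),(3,3),0)
m=(bs<17)&(ts[...,2]>130)
for c in comps(m,(258,126,305,172),60)[0]: print("pan",c,onz("top",*c[0],.066))
p=onz("top",281.1,148.6,.066);print(p)
hole=onz("top",287.2,194.2,.04);print(hole,np.hypot(*(p-hole)[:2]))
print("knob",onz("top",363.4,208.9,.068), "scene knob top",onz("scene",150+700/3.2,155+103/3.2,.068))
# scale white corners from zoom
for q in((296,72),(456,47),(505,345),(337,370)): print(onz("top",170+q[0]/3.5,110+q[1]/3.5,.04 if q[1]>100 else .03))
# blue/red ring refine in zoom
print("rest top corners",[onz("top",170+a/3.5,110+b/3.5,.06).round(4) for a,b in((33,338),(128,350),(118,440),(22,428))])
print("tile",onz("top",170+360/3.5,110+514/3.5,.008),"cup top",onz("top",170+90/3.5,110+95/3.5,.092))
# stylus: top end, and mouth in both views
print("sty end",tri([("top",170+27/3.5,110+384/3.5),("scene",150+131/3.2,155+142/3.2)]))
print("sty mouth",tri([("top",170+74/3.5,110+387/3.5),("scene",150+158/3.2,155+292/3.2)]))
print("rest top ctr",onz("scene",150+161/3.2,155+294/3.2,.06))
for n in("top","scene"): print(n,proj(n,[.46,.233,.06]))
E
```

```text
pan (array([281.01, 149.03]), array([267, 135,  29,  30, 669], dtype=int32)) [0.62480694 0.12054729 0.066     ]
[0.62586791 0.12035674 0.066     ]
[0.51783488 0.10149115 0.04      ] 0.10966789060227326
knob [ 0.48503122 -0.08235959  0.068     ] scene knob top [ 0.48809425 -0.08269714  0.068     ]
[0.6769087  0.18717128 0.03      ]
[0.69945886 0.07239205 0.03      ]
[0.48413891 0.03350924 0.04      ]
[0.46321566 0.15162497 0.04      ]
rest top corners [array([0.4786, 0.3595, 0.06  ]), array([0.4722, 0.2948, 0.06  ]), array([0.4107, 0.2993, 0.06  ]), array([0.4172, 0.3644, 0.06  ])]
tile [0.36103754 0.13215974 0.008     ] cup top [0.64060569 0.3217171  0.092     ]
sty end (array([0.44487567, 0.34011605, 0.16022569]), [np.float64(4.571509538385524e-05), np.float64(4.571509538400879e-05)])
sty mouth (array([0.44634154, 0.33158626, 0.05869151]), [np.float64(0.0009512261579087949), np.float64(0.00095122615790878)])
rest top ctr [0.44208026 0.33213775 0.06      ]
top (np.float64(232.31799914147985), np.float64(215.80644788862287))
scene (np.float64(245.2059053707512), np.float64(229.7157609954137))
```

```bash
cat >> h.py <<'E'
from scipy.spatial.transform import Rotation as Ro
def st():
    o=env.observe();R=Ro.from_rotvec(o["tool_rot"]).as_matrix();return o,R,o["ee_pos"]+.167*R[:,0]
def Rdown(yaw):  # jaw axis (tool y) at angle yaw from world +x... x down
    y=np.array([np.cos(yaw),np.sin(yaw),0]);x=np.array([0,0,-1.]);return np.stack([x,y,np.cross(x,y)],1)
def plan(target,yaw,Rt=None):
    o,R,g=st();Rt=Rdown(yaw) if Rt is None else Rt
    print("t",round(o["clock"],2),"grasp",g.round(4),"F",o["force"].round(1),"w",round(o["grip_width"],3),"jaw yaw",np.degrees(np.arctan2(R[1,1],R[0,1])).round(1),"tilt",np.degrees(np.arccos(-R[2,0])).round(2))
    print(" joints",o["joint_pos"].round(2))
    tcp=np.asarray(target)-.167*Rt[:,0]
    print(" TCP shift in tool mm",(1e3*R.T@(tcp-o["ee_pos"])).round(1)," turn deg",np.degrees(Ro.from_matrix(R.T@Rt).as_rotvec()).round(2))
    print(" grasp err world mm",(1e3*(np.asarray(target)-g)).round(1))
E
python3 - <<'E'
from h import *
o,R,g=st();print(R.round(3),g)
for y in(0,np.pi/2,np.pi,-np.pi/2): plan([.4865,-.0825,.20],y)
E
```

```text
[[-0.001  0.411  0.912]
 [-0.002  0.912 -0.411]
 [-1.    -0.002  0.   ]] [0.26700825 0.59190004 0.2367086 ]
t 0.1 grasp [0.267  0.5919 0.2367] F [-0.  -0.2  0.3] w 0.997 jaw yaw 65.7 tilt 0.13
 joints [-1.17  0.62 -0.01  1.42  0.01  1.1  -0.04]
 TCP shift in tool mm [  37.9 -524.8  477.4]  turn deg [65.72  0.08  0.11]
 grasp err world mm [ 219.5 -674.4  -36.7]
t 0.1 grasp [0.267  0.5919 0.2367] F [-0.  -0.2  0.3] w 0.997 jaw yaw 65.7 tilt 0.13
 joints [-1.17  0.62 -0.01  1.42  0.01  1.1  -0.04]
 TCP shift in tool mm [  37.9 -524.8  477.4]  turn deg [-24.28  -0.03   0.13]
 grasp err world mm [ 219.5 -674.4  -36.7]
t 0.1 grasp [0.267  0.5919 0.2367] F [-0.  -0.2  0.3] w 0.997 jaw yaw 65.7 tilt 0.13
 joints [-1.17  0.62 -0.01  1.42  0.01  1.1  -0.04]
 TCP shift in tool mm [  37.9 -524.8  477.4]  turn deg [-1.1428e+02 -1.3000e-01  9.0000e-02]
 grasp err world mm [ 219.5 -674.4  -36.7]
t 0.1 grasp [0.267  0.5919 0.2367] F [-0.  -0.2  0.3] w 0.997 jaw yaw 65.7 tilt 0.13
 joints [-1.17  0.62 -0.01  1.42  0.01  1.1  -0.04]
 TCP shift in tool mm [  37.9 -524.8  477.4]  turn deg [1.5572e+02 1.8000e-01 3.0000e-02]
 grasp err world mm [ 219.5 -674.4  -36.7]
```

Request:
{"fn": "carry_out", "kwargs": {
  "increments": [
    [[-3, -21, 34], [0, 0, 0]],
    [[-3, -21, 34], [0, 0, 0]],
    [[-3, -21, 34], [0, 0, 0]],
    [[-3, -21, 34], [0, 0, 0]],
    [[0, -21, 34], [0, 0, 0]],
    [[0, -21, 34], [0, 0, 0]],
    [[0, -21, 34], [0, 0, 0]],
    [[0, -21, 34], [0, 0, 0]],
    [[0, -21, 34], [0, 0, 0]],
    [[0, -21, 34], [0, 0, 0]]
  ],
  "hand": 100
}}

```text
clock: 0.93
ee_pos: [0.4921, 0.2597, 0.4079]
tool_rot: [0.308, 1.562, -0.316]
force: [0.9, 0.1, 0.2]
grip_width: 1.0
```

```bash
python3 - <<'E'
from h import *
plan([.4865,-.0825,.17],np.pi/2)
E
```

```text
t 0.93 grasp [0.4896 0.2593 0.2409] F [0.9 0.1 0.2] w 1.0 jaw yaw 67.3 tilt 0.87
 joints [-0.53  0.47  0.01  1.69 -0.01  1.    0.66]
 TCP shift in tool mm [  71.8 -317.2  128. ]  turn deg [-22.73  -0.82   0.31]
 grasp err world mm [  -3.1 -341.8  -70.9]
```

Request:
{"fn": "carry_out", "kwargs": {
  "increments": [
    [[0, -25, 11], [-5.7, -0.2, 0.1]],
    [[0, -27, 10], [-5.7, -0.2, 0.1]],
    [[0, -28, 8], [-5.7, -0.2, 0.1]],
    [[0, -30, 4], [-5.7, -0.2, 0.1]],
    [[0, -38, 0], [0, 0, 0]],
    [[0, -38, 0], [0, 0, 0]],
    [[0, -38, 0], [0, 0, 0]],
    [[10, -38, 0], [0, 0, 0]],
    [[10, -38, 0], [0, 0, 0]],
    [[10, -30, 0], [0, 0, 0]]
  ]
}}

```text
clock: 1.77
ee_pos: [0.504, -0.0953, 0.3759]
tool_rot: [-0.014, 1.567, 0.011]
force: [0.5, -0.6, -0.6]
grip_width: 0.999
```

```bash
python3 - <<'E'
from h import *
plan([.4865,-.0825,.12],np.pi/2)
for n in("scene","top"): cv2.imwrite(f"pics/{n}1.png",env.capture(n)[:,:,::-1])
E
```

```text
t 1.77 grasp [ 0.5047 -0.0956  0.2089] F [ 0.5 -0.6 -0.6] w 0.999 jaw yaw 90.9 tilt 0.26
 joints [ 0.17  0.44 -0.04  1.86  0.02  0.85  1.71]
 TCP shift in tool mm [ 88.8  13.2 -17.7]  turn deg [0.91 0.24 0.11]
 grasp err world mm [-18.2  13.1 -88.9]
```

View pics/scene1.png

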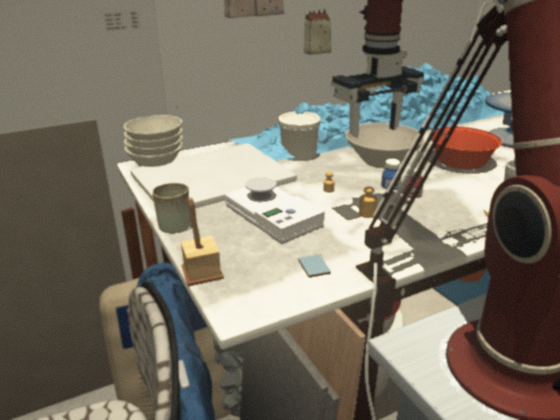

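View pics/top1.png

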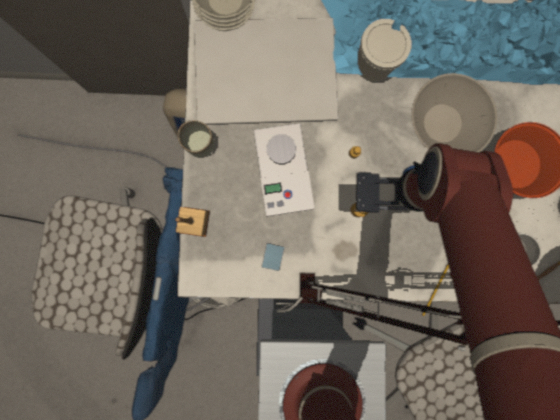

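The gripper sits above and behind the big weight and is clear of the lamp. Next I centre it and go down in stages.

Request:
{"fn": "carry_out", "kwargs": {
  "increments": [
    [[0, 6, -9], [0.9, 0.2, 0.1]],
    [[0, 7, -9], [0, 0, 0]],
    [[25, 0, 0], [0, 0, 0]],
    [[25, 0, 0], [0, 0, 0]],
    [[25, 0, 0], [0, 0, 0]],
    [[14, 0, 0], [0, 0, 0]],
    [[0, 0, 0], [0, 0, 0]]
  ]
}}

```text
clock: 2.45
ee_pos: [0.4834, -0.0793, 0.2838]
tool_rot: [0.004, 1.571, -0.001]
force: [-0.0, 0.3, 0.9]
grip_width: 1.0
```

```bash
python3 - <<'E'
from h import *
plan([.4865,-.0825,.032],np.pi/2)
for n in("scene","top"): cv2.imwrite(f"pics/{n}2.png",cv2.resize(env.capture(n)[130:270,290:430,::-1],None,fx=4,fy=4))
E
```

```text
t 2.45 grasp [ 0.4834 -0.079   0.1168] F [-0.   0.3  0.9] w 1.0 jaw yaw 89.8 tilt 0.11
 joints [ 0.14  0.54 -0.03  2.01  0.03  0.59  1.66]
 TCP shift in tool mm [84.8 -3.3  3.1]  turn deg [-0.18  0.01 -0.11]
 grasp err world mm [  3.1  -3.5 -84.8]
```

View pics/scene2.png

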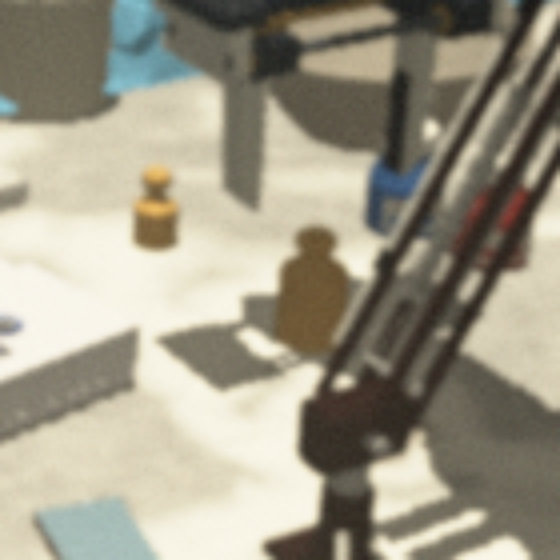

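View pics/top2.png

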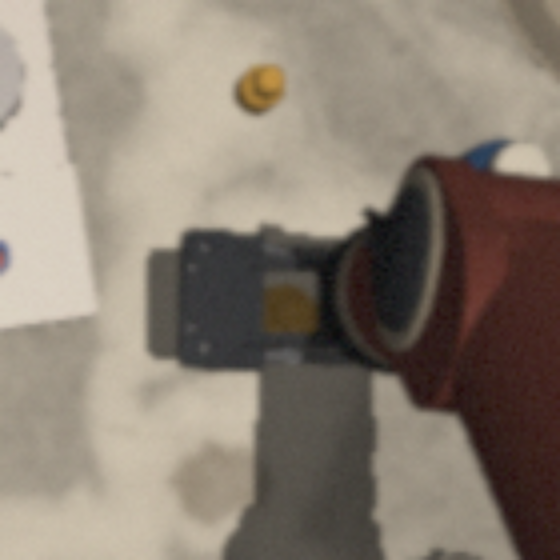

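Both views show the weight between the open fingers. I descend to grasp height.

Request:
{"fn": "carry_out", "kwargs": {
  "increments": [
    [[20, -2, 2], [0, 0, 0]],
    [[20, -2, 1], [0, 0, 0]],
    [[20, 0, 0], [0, 0, 0]],
    [[12, 0, 0], [0, 0, 0]],
    [[8, 0, 0], [0, 0, 0]],
    [[0, 0, 0], [0, 0, 0]]
  ]
}}

```text
clock: 3.05
ee_pos: [0.4933, -0.0807, 0.2122]
tool_rot: [-0.002, 1.545, 0.002]
force: [-1.7, 0.9, -0.9]
grip_width: 1.006
```

```bash
python3 - <<'E'
from h import *
plan([.4865,-.0825,.032],np.pi/2)
E
```

```text
t 3.05 grasp [ 0.4976 -0.0807  0.0452] F [-1.7  0.9 -0.9] w 1.006 jaw yaw 90.1 tilt 1.49
 joints [ 0.14  0.68 -0.03  2.05  0.04  0.39  1.65]
 TCP shift in tool mm [13.  -1.8 -7.1]  turn deg [ 0.15  1.49 -0.01]
 grasp err world mm [-11.1  -1.8 -13.2]
```

Request:
{"fn": "carry_out", "kwargs": {
  "increments": [
    [[0, -1, -4], [0, 1.4, 0]],
    [[0, 0, 0], [0, 0, 0]]
  ]
}}

```text
clock: 3.22
ee_pos: [0.4898, -0.0814, 0.2138]
tool_rot: [-0.003, 1.569, 0.003]
force: [-0.6, 0.5, 0.2]
grip_width: 0.999
```

```bash
python3 - <<'E'
from h import *
plan([.4865,-.0825,.032],np.pi/2)
print(st()[0]["qd"].round(2))
cv2.imwrite(f"pics/scene3.png",cv2.resize(env.capture("scene")[60:270,290:560,::-1],None,fx=2.8,fy=2.8))
E
```

```text
t 3.22 grasp [ 0.4901 -0.0814  0.0468] F [-0.6  0.5  0.2] w 0.999 jaw yaw 90.2 tilt 0.12
 joints [ 0.14  0.67 -0.03  2.05  0.04  0.42  1.66]
 TCP shift in tool mm [14.8 -1.1 -3.3]  turn deg [ 0.2   0.12 -0.  ]
 grasp err world mm [ -3.6  -1.1 -14.8]
[-0.   -0.02 -0.01 -0.03 -0.   -0.02 -0.  ]
```

View pics/scene3.png

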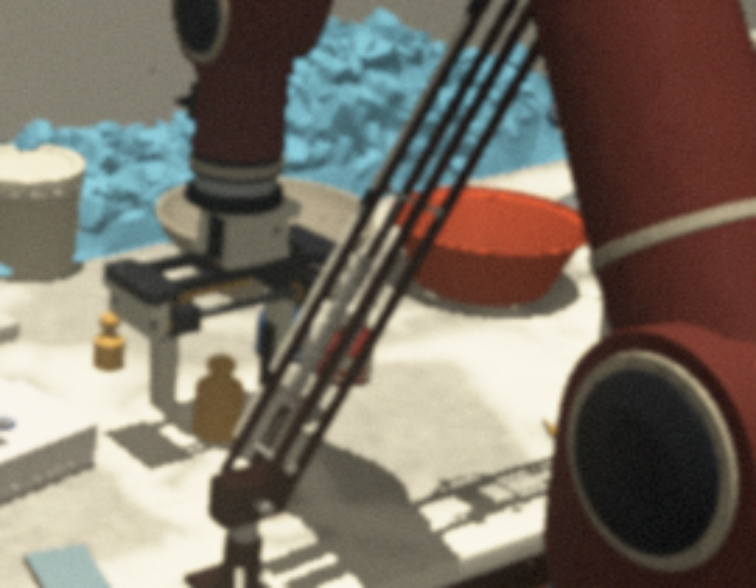

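Request:
{"fn": "carry_out", "kwargs": {
  "increments": [
    [[8, -1, -2], [0, 0, 0]],
    [[7, 0, -1], [0, 0, 0]],
    [[0, 0, 0], [0, 0, 0]]
  ]
}}

```text
clock: 3.52
ee_pos: [0.488, -0.0825, 0.2002]
tool_rot: [-0.003, 1.56, 0.002]
force: [0.4, -0.6, 0.3]
grip_width: 1.001
```

```bash
python3 - <<'E'
from h import *
plan([.4865,-.0825,.032],np.pi/2)
E
```

```text
t 3.52 grasp [ 0.4897 -0.0826  0.0332] F [ 0.4 -0.6  0.3] w 1.001 jaw yaw 90.2 tilt 0.59
 joints [ 0.14  0.7  -0.03  2.06  0.04  0.38  1.66]
 TCP shift in tool mm [ 1.2 -0.  -1.5]  turn deg [0.2  0.59 0.04]
 grasp err world mm [-3.2  0.1 -1.2]
```

Request:
{"fn": "carry_out", "kwargs": {
  "increments": [
    [[1, 0, -2], [0.2, 0.6, 0]],
    [[0, 0, 0], [0, 0, 0]]
  ]
}}

```text
clock: 3.68
ee_pos: [0.4856, -0.0826, 0.1986]
tool_rot: [0.0, 1.573, -0.001]
force: [0.7, -0.4, 0.8]
grip_width: 1.0
```

Request:
{"fn": "carry_out", "kwargs": {
  "increments": [
    [[0, 0, 0], [0, 0, 0]],
    [[0, 0, 0], [0, 0, 0]],
    [[0, 0, 0], [0, 0, 0]],
    [[0, 0, 0], [0, 0, 0]],
    [[0, 0, 0], [0, 0, 0]],
    [[0, 0, 0], [0, 0, 0]],
    [[0, 0, 0], [0, 0, 0]],
    [[0, 0, 0], [0, 0, 0]]
  ],
  "hand": 0
}}

```text
clock: 4.35
ee_pos: [0.4858, -0.0826, 0.1989]
tool_rot: [0.0, 1.572, -0.001]
force: [0.5, -0.6, -0.3]
grip_width: 0.476
```

```bash
python3 - <<'E'
from h import *
plan([.4865,-.0825,.152],np.pi/2)
E
```

```text
t 4.35 grasp [ 0.4856 -0.0828  0.0319] F [ 0.5 -0.6 -0.3] w 0.476 jaw yaw 90.0 tilt 0.09
 joints [ 0.14  0.7  -0.02  2.06  0.04  0.38  1.65]
 TCP shift in tool mm [-120.1    0.     0.5]  turn deg [-0.04 -0.08  0.04]
 grasp err world mm [  0.9   0.3 120.1]
```

Request:
{"fn": "carry_out", "kwargs": {
  "increments": [
    [[0, 0, 0], [0, 0, 0]],
    [[0, 0, 0], [0, 0, 0]],
    [[0, 0, 0], [0, 0, 0]],
    [[0, 0, 0], [0, 0, 0]]
  ]
}}

```text
clock: 4.68
ee_pos: [0.4858, -0.0822, 0.1989]
tool_rot: [0.0, 1.572, -0.0]
force: [0.4, 0.4, 0.6]
grip_width: 0.427
```

Request:
{"fn": "carry_out", "kwargs": {
  "increments": [
    [[-10, 0, 0], [0, 0, 0]],
    [[-20, 0, 0], [0, 0, 0]],
    [[-25, 0, 0], [0, 0, 0]],
    [[0, 0, 0], [0, 0, 0]]
  ]
}}

```text
clock: 5.02
ee_pos: [0.4842, -0.0824, 0.2541]
tool_rot: [0.001, 1.582, 0.0]
force: [1.2, -0.8, -3.5]
grip_width: 0.429
```

```bash
python3 - <<'E'
from h import *
plan([.6255,.1205,.16],np.pi/2)
cv2.imwrite(f"pics/scene4.png",cv2.resize(env.capture("scene")[60:270,290:560,::-1],None,fx=2.8,fy=2.8))
E
```

```text
t 5.02 grasp [ 0.4823 -0.0823  0.0871] F [ 1.2 -0.8 -3.5] w 0.429 jaw yaw 90.0 tilt 0.64
 joints [ 0.14  0.6  -0.03  2.03  0.04  0.53  1.66]
 TCP shift in tool mm [-74.4 203.  140.4]  turn deg [-0.03 -0.64 -0.03]
 grasp err world mm [143.2 202.8  72.9]
```

View pics/scene4.png

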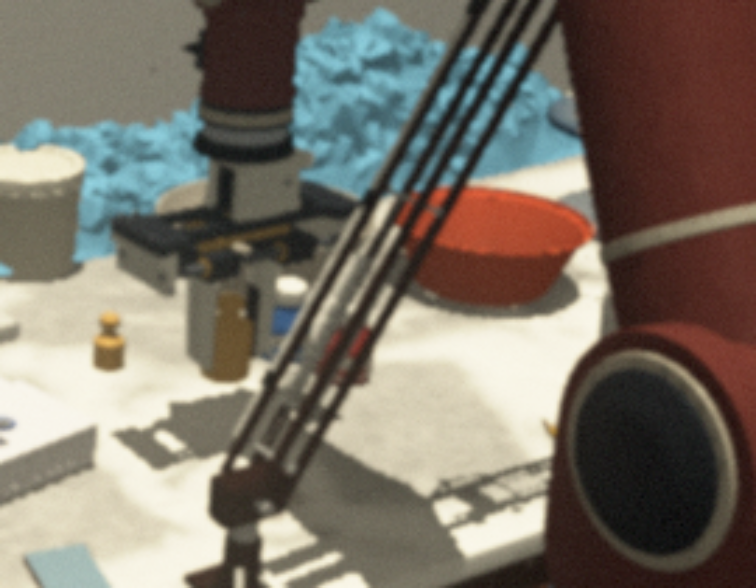

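The weight is lifted, upright between the fingers (opening 40 mm). I raise it and carry it to the pan at moderate speed.

Request:
{"fn": "carry_out", "kwargs": {
  "increments": [
    [[-25, 0, 0], [0, -0.6, 0]],
    [[-25, 0, 0], [0, 0, 0]],
    [[-22, 5, 4], [0, 0, 0]],
    [[0, 22, 16], [0, 0, 0]],
    [[0, 25, 17], [0, 0, 0]],
    [[0, 25, 17], [0, 0, 0]],
    [[0, 25, 17], [0, 0, 0]],
    [[0, 25, 17], [0, 0, 0]],
    [[0, 25, 17], [0, 0, 0]],
    [[0, 0, 0], [0, 0, 0]]
  ]
}}

```text
clock: 5.9
ee_pos: [0.5866, 0.0715, 0.3103]
tool_rot: [0.009, 1.605, -0.009]
force: [0.4, 2.1, -3.7]
grip_width: 0.424
```

```bash
python3 - <<'E'
from h import *
plan([.6255,.1205,.15],np.pi/2)
E
```

```text
t 5.9 grasp [0.581  0.0715 0.1434] F [ 0.4  2.1 -3.7] w 0.424 jaw yaw 89.3 tilt 1.93
 joints [-0.14  0.63 -0.03  1.7   0.01  0.84  1.39]
 TCP shift in tool mm [-8.  49.5 38. ]  turn deg [-0.67 -1.93  0.  ]
 grasp err world mm [44.5 49.   6.6]
```

Request:
{"fn": "carry_out", "kwargs": {
  "increments": [
    [[-4, 17, 13], [-0.3, -1, 0]],
    [[-4, 17, 13], [-0.3, -0.9, 0]],
    [[0, 15, 12], [0, 0, 0]],
    [[0, 0, 0], [0, 0, 0]],
    [[0, 0, 0], [0, 0, 0]]
  ]
}}

```text
clock: 6.32
ee_pos: [0.623, 0.1236, 0.3051]
tool_rot: [-0.007, 1.592, -0.001]
force: [0.2, 0.0, -3.7]
grip_width: 0.425
```

```bash
python3 - <<'E'
from h import *
plan([.6255,.1205,.115],np.pi/2)
for n,b in(("scene",(60,270,170,440)),("top",(80,260,200,380))): cv2.imwrite(f"pics/{n}5.png",cv2.resize(env.capture(n)[b[0]:b[1],b[2]:b[3],::-1],None,fx=2.9,fy=2.9))
E
```

```text
t 6.32 grasp [0.6195 0.1228 0.1381] F [ 0.2  0.  -3.7] w 0.425 jaw yaw 90.2 tilt 1.24
 joints [-0.22  0.7  -0.02  1.57  0.02  0.89  1.33]
 TCP shift in tool mm [23. -3.  3.]  turn deg [ 0.21 -1.21  0.27]
 grasp err world mm [  6.   -2.3 -23.1]
```

View pics/scene5.png

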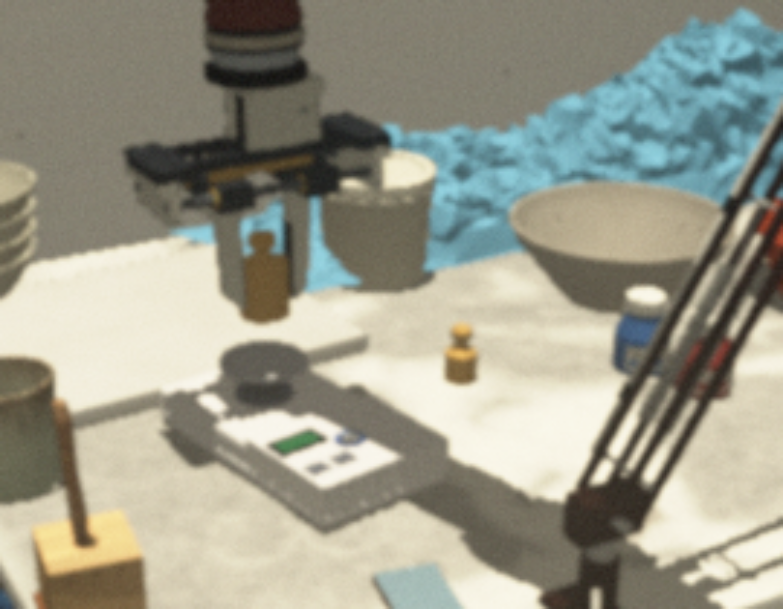

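View pics/top5.png

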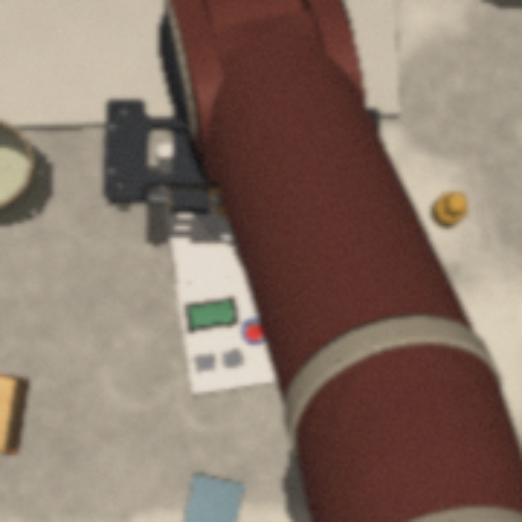

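Request:
{"fn": "carry_out", "kwargs": {
  "increments": [
    [[0, -2, 2], [0.2, -1.2, 0.2]],
    [[0, 0, 0], [0, 0, 0]],
    [[10, 0, 2], [0, 0, 0]],
    [[10, 0, 0], [0, 0, 0]],
    [[0, 0, 0], [0, 0, 0]]
  ]
}}

```text
clock: 6.83
ee_pos: [0.6256, 0.1163, 0.2826]
tool_rot: [0.002, 1.572, -0.008]
force: [-0.9, 0.1, -4.4]
grip_width: 0.423
```

```bash
python3 - <<'E'
from h import *
plan([.6255,.1205,.098],np.pi/2)
im=env.capture("scene")[:,:,::-1]
h=cv2.cvtColor(np.ascontiguousarray(im),cv2.COLOR_BGR2HSV);m=(h[...,0]>8)&(h[...,0]<28)&(h[...,1]>110)
o,R,g=st();print([(c,proj("scene",g-[0,0,.0])) for c in comps(m,(240,130,285,190),20)[0]])
E
```

```text
t 6.83 grasp [0.6254 0.1156 0.1156] F [-0.9  0.1 -4.4] w 0.423 jaw yaw 89.6 tilt 0.24
 joints [-0.21  0.72 -0.02  1.6   0.02  0.82  1.33]
 TCP shift in tool mm [17.6  4.3 -0.1]  turn deg [-0.38 -0.07  0.23]
 grasp err world mm [  0.1   4.9 -17.6]
[((array([263.22, 164.89]), array([257, 149,  15,  30, 328], dtype=int32)), (np.float64(262.16947089448473), np.float64(162.68155590158244)))]
```

Request:
{"fn": "carry_out", "kwargs": {
  "increments": [
    [[0, 4, 0], [-0.3, 0, 0.2]],
    [[7, 1, 0], [0, 0, 0]],
    [[6, 0, 0], [0, 0, 0]],
    [[0, 0, 0], [0, 0, 0]]
  ]
}}

```text
clock: 7.22
ee_pos: [0.6261, 0.1217, 0.2693]
tool_rot: [0.001, 1.57, -0.001]
force: [0.1, -0.3, -4.3]
grip_width: 0.425
```

```bash
python3 - <<'E'
from h import *
plan([.6255,.1205,.098],np.pi/2)
E
```

```text
t 7.22 grasp [0.6262 0.1218 0.1023] F [ 0.1 -0.3 -4.3] w 0.425 jaw yaw 89.9 tilt 0.03
 joints [-0.21  0.74 -0.02  1.6   0.02  0.8   1.33]
 TCP shift in tool mm [ 4.3 -1.2 -0.6]  turn deg [-0.07  0.03 -0.02]
 grasp err world mm [-0.7 -1.3 -4.3]
```

Request:
{"fn": "carry_out", "kwargs": {
  "increments": [
    [[2, -1, -1], [0, 0, 0]],
    [[2, 0, 0], [0, 0, 0]],
    [[0, 0, 0], [0, 0, 0]]
  ]
}}

```text
clock: 7.47
ee_pos: [0.6251, 0.121, 0.265]
tool_rot: [0.001, 1.57, -0.0]
force: [0.5, 0.4, -2.9]
grip_width: 0.422
```

Request:
{"fn": "carry_out", "kwargs": {
  "increments": [
    [[1, 0, 0], [0, 0, 0]],
    [[0, 0, 0], [0, 0, 0]]
  ]
}}

```text
clock: 7.63
ee_pos: [0.6251, 0.121, 0.2653]
tool_rot: [0.001, 1.569, -0.0]
force: [0.2, -0.1, -4.8]
grip_width: 0.425
```

```bash
python3 - <<'E'
from h import *
plan([.6255,.1205,.098],np.pi/2)
cv2.imwrite("pics/scene6.png",cv2.resize(env.capture("scene")[110:250,200:380,::-1],None,fx=4,fy=4))
E
```

```text
t 7.63 grasp [0.6254 0.1211 0.0983] F [ 0.2 -0.1 -4.8] w 0.425 jaw yaw 90.0 tilt 0.09
 joints [-0.21  0.74 -0.02  1.61  0.02  0.79  1.33]
 TCP shift in tool mm [ 0.3 -0.5  0.4]  turn deg [-0.04  0.08 -0.03]
 grasp err world mm [ 0.1 -0.6 -0.3]
```

View pics/scene6.png

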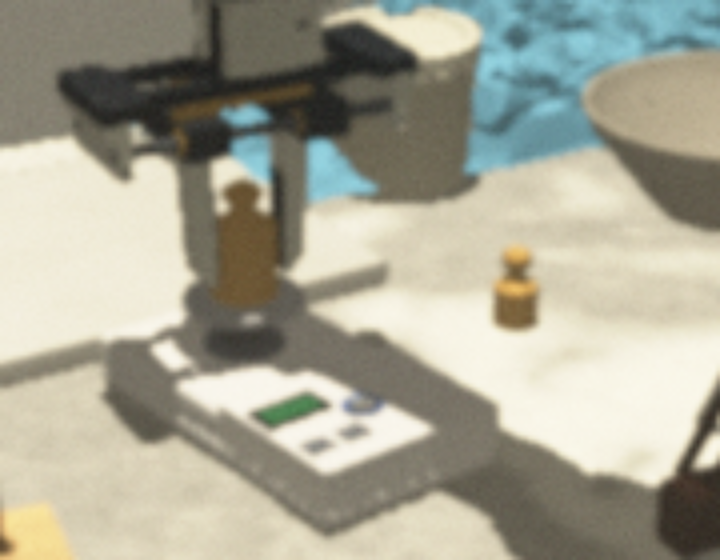

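Request:
{"fn": "carry_out", "kwargs": {
  "increments": [
    [[1.5, 0, 0], [0, 0, 0]],
    [[0, 0, 0], [0, 0, 0]]
  ]
}}

```text
clock: 7.85
ee_pos: [0.6254, 0.121, 0.2652]
tool_rot: [0.001, 1.568, 0.0]
force: [0.0, 0.8, -3.7]
grip_width: 0.425
```

Request:
{"fn": "carry_out", "kwargs": {
  "increments": [
    [[1.5, 0, 0], [0, 0, 0]],
    [[0, 0, 0], [0, 0, 0]]
  ]
}}

```text
clock: 8.02
ee_pos: [0.6257, 0.1211, 0.2652]
tool_rot: [0.002, 1.566, 0.0]
force: [0.3, 0.7, -3.9]
grip_width: 0.425
```

Request:
{"fn": "carry_out", "kwargs": {
  "increments": [
    [[2.5, 0, 0], [0, -0.2, 0]]
  ]
}}

```text
clock: 8.1
ee_pos: [0.6256, 0.1212, 0.2648]
tool_rot: [0.002, 1.563, 0.0]
force: [-9.0, -1.4, 24.5]
grip_width: 0.425
```

```bash
python3 - <<'E'
from h import *
plan([.6255,.1205,.098],np.pi/2)
E
```

```text
t 8.1 grasp [0.6269 0.1213 0.0978] F [-9.  -1.4 24.5] w 0.425 jaw yaw 89.9 tilt 0.44
 joints [-0.21  0.74 -0.02  1.61  0.02  0.78  1.33]
 TCP shift in tool mm [-0.2 -0.7 -0.1]  turn deg [-0.05  0.44 -0.07]
 grasp err world mm [-1.4 -0.8  0.2]
```

Contact with the pan, about 25 N. I relax the push and level the tool.

Request:
{"fn": "carry_out", "kwargs": {
  "increments": [
    [[-0.3, 0, 0], [0, 0.4, 0]],
    [[0, 0, 0], [0, 0, 0]]
  ]
}}

```text
clock: 8.27
ee_pos: [0.6258, 0.1211, 0.2656]
tool_rot: [0.002, 1.568, 0.001]
force: [0.2, -0.4, -3.8]
grip_width: 0.421
```

```bash
python3 - <<'E'
from h import *
plan([.6255,.1205,.098],np.pi/2)
E
```

```text
t 8.27 grasp [0.6262 0.1214 0.0986] F [ 0.2 -0.4 -3.8] w 0.421 jaw yaw 90.0 tilt 0.16
 joints [-0.21  0.74 -0.02  1.61  0.02  0.79  1.33]
 TCP shift in tool mm [ 0.6 -0.6 -0.3]  turn deg [-0.05  0.14 -0.09]
 grasp err world mm [-0.7 -0.9 -0.6]
```

Request:
{"fn": "carry_out", "kwargs": {
  "increments": [
    [[0.5, 0, 0], [0, 0, 0]],
    [[0, 0, 0], [0, 0, 0]],
    [[0, 0, 0], [0, 0, 0]],
    [[0, 0, 0], [0, 0, 0]],
    [[0, 0, 0], [0, 0, 0]],
    [[0, 0, 0], [0, 0, 0]],
    [[0, 0, 0], [0, 0, 0]],
    [[0, 0, 0], [0, 0, 0]]
  ],
  "hand": 100
}}

```text
clock: 8.93
ee_pos: [0.6276, 0.1215, 0.2652]
tool_rot: [0.003, 1.562, 0.002]
force: [-0.7, 0.1, 0.4]
grip_width: 0.953
```

Request:
{"fn": "carry_out", "kwargs": {
  "increments": [
    [[-15, 0, 0], [0, 0, 0]],
    [[-25, 0, 0], [0, 0, 0]],
    [[-30, 0, 0], [0, 0, 0]],
    [[-30, 0, 0], [0, 0, 0]],
    [[-30, 0, 0], [0, 0, 0]],
    [[-20, 0, 0], [0, 0, 0]]
  ]
}}

```text
clock: 9.43
ee_pos: [0.6252, 0.1209, 0.414]
tool_rot: [0.0, 1.579, -0.001]
force: [-0.5, -0.1, 0.4]
grip_width: 0.998
```

```bash
python3 - <<'E'
from h import *
plan([.445,.337,.24],np.pi/2)
for n,b in(("scene",(60,270,170,440)),("top",(80,260,200,380))): cv2.imwrite(f"pics/{n}7.png",cv2.resize(env.capture(n)[b[0]:b[1],b[2]:b[3],::-1],None,fx=2.9,fy=2.9))
E
```

```text
t 9.43 grasp [0.6239 0.1208 0.247 ] F [-0.5 -0.1  0.4] w 0.998 jaw yaw 90.0 tilt 0.45
 joints [-0.21  0.59 -0.02  1.45  0.01  1.11  1.34]
 TCP shift in tool mm [   8.3  216.  -180.3]  turn deg [-0.04 -0.44  0.04]
 grasp err world mm [-178.9  216.2   -7. ]
```

View pics/scene7.png

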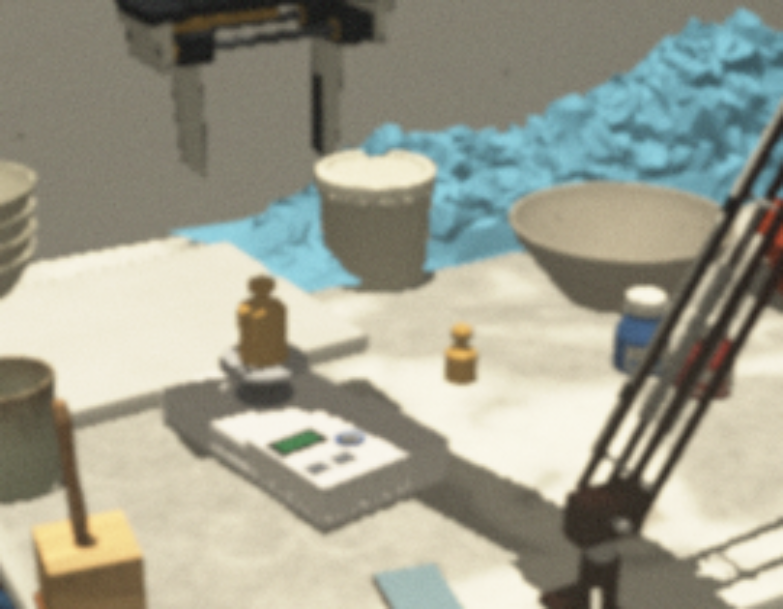

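The big weight stands upright on the pan at about (262,335) in the crop, and the small weight has not moved. Next I travel to above the stylus.

Request:
{"fn": "carry_out", "kwargs": {
  "increments": [
    [[0, 27, -22], [0, -0.4, 0]],
    [[0, 28, -23], [0, 0, 0]],
    [[0, 28, -23], [0, 0, 0]],
    [[0, 28, -23], [0, 0, 0]],
    [[0, 28, -23], [0, 0, 0]],
    [[0, 28, -23], [0, 0, 0]],
    [[0, 28, -23], [0, 0, 0]],
    [[0, 20, -19], [0, 0, 0]],
    [[0, 0, 0], [0, 0, 0]]
  ]
}}

```text
clock: 10.28
ee_pos: [0.4396, 0.3409, 0.4022]
tool_rot: [-0.0, 1.577, -0.016]
force: [-0.0, 0.3, -0.0]
grip_width: 1.003
```

```bash
python3 - <<'E'
from h import *
plan([.4454,.3368,.20],np.pi/2)
for n in("scene","top"): cv2.imwrite(f"pics/{n}8.png",env.capture(n)[:,:,::-1])
t=cv2.imread("pics/top8.png");cv2.imwrite("pics/top8z.png",cv2.resize(t[100:280,160:390],None,fx=3.3,fy=3.3))
t=cv2.imread("pics/scene8.png");cv2.imwrite("pics/scene8z.png",cv2.resize(t[130:300,140:340],None,fx=3.5,fy=3.5))
E
```

```text
t 10.28 grasp [0.4386 0.3392 0.2352] F [-0.   0.3 -0. ] w 1.003 jaw yaw 89.4 tilt 0.68
 joints [-0.67  0.47 -0.04  1.7   0.03  0.98  0.83]
 TCP shift in tool mm [35.2 -3.7  6. ]  turn deg [-0.58 -0.34  0.59]
 grasp err world mm [  6.8  -2.4 -35.2]
```

View pics/top8z.png

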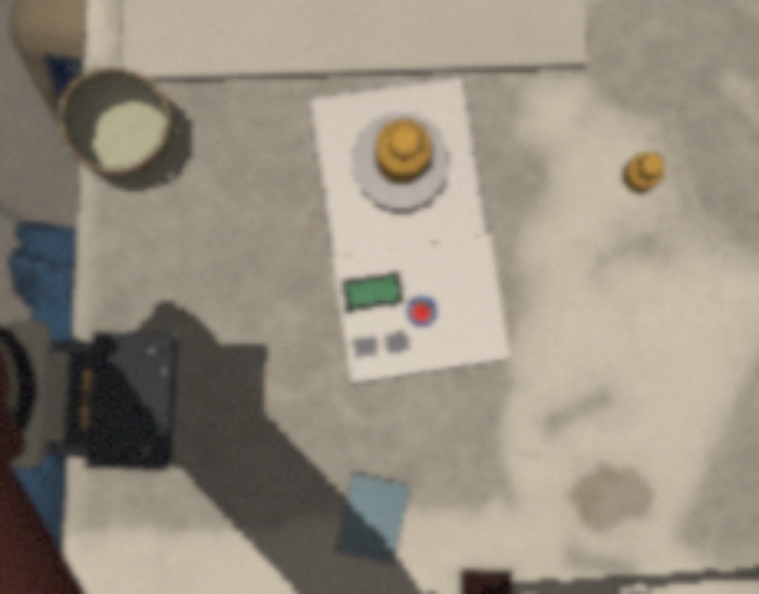

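View pics/scene8z.png

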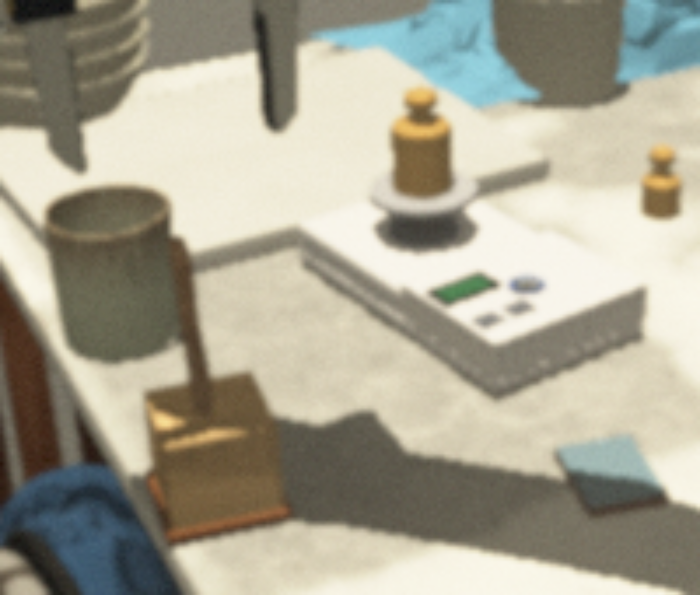

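Request:
{"fn": "carry_out", "kwargs": {
  "increments": [
    [[0, -4, 6], [-0.6, -0.3, 0.6]],
    [[0, 0, 0], [0, 0, 0]],
    [[20, 0, 0], [0, 0, 0]],
    [[15, 0, 0], [0, 0, 0]],
    [[0, 0, 0], [0, 0, 0]]
  ]
}}

```text
clock: 10.8
ee_pos: [0.4549, 0.325, 0.3645]
tool_rot: [0.009, 1.565, -0.024]
force: [-0.1, 0.2, 0.6]
grip_width: 1.0
```

```bash
python3 - <<'E'
from h import *
plan([.4454,.3368,.121],np.pi/2)
print(onz("top",160+403/3.3,100+150/3.3,.110),onz("top",160+405/3.3,100+141/3.3,.134))
E
```

```text
t 10.8 grasp [0.4558 0.3234 0.1975] F [-0.1  0.2  0.6] w 1.0 jaw yaw 88.8 tilt 0.63
 joints [-0.64  0.52 -0.03  1.74  0.03  0.88  0.86]
 TCP shift in tool mm [ 76.3  12.3 -10.2]  turn deg [-1.17  0.31  0.55]
 grasp err world mm [-10.4  13.4 -76.5]
[0.62410863 0.11953318 0.11      ] [0.62516173 0.11912017 0.134     ]
```

The weight is centred on the pan to within about 2 mm. I continue to the stylus.

Request:
{"fn": "carry_out", "kwargs": {
  "increments": [
    [[0, 11, -9], [-1.1, 0.3, 0.5]],
    [[0, 1, -1], [0, 0, 0]],
    [[15, 0, 0], [0, 0, 0]],
    [[15, 0, 0], [0, 0, 0]],
    [[0, 0, 0], [0, 0, 0]]
  ]
}}

```text
clock: 11.22
ee_pos: [0.4467, 0.3369, 0.3362]
tool_rot: [0.006, 1.567, -0.003]
force: [0.3, -0.3, 0.4]
grip_width: 0.999
```

```bash
python3 - <<'E'
from h import *
plan([.4454,.3368,.121],np.pi/2)
E
```

```text
t 11.22 grasp [0.4472 0.3372 0.1692] F [ 0.3 -0.3  0.4] w 0.999 jaw yaw 89.7 tilt 0.23
 joints [-0.66  0.55 -0.04  1.78  0.03  0.81  0.85]
 TCP shift in tool mm [48.2 -0.2 -1.4]  turn deg [-0.3   0.2  -0.11]
 grasp err world mm [ -1.8  -0.4 -48.2]
```

Request:
{"fn": "carry_out", "kwargs": {
  "increments": [
    [[12, 0, -1], [-0.2, 0.2, -0.1]],
    [[12, 0, -0.5], [0, 0, 0]],
    [[12, 0, 0], [0, 0, 0]],
    [[10, 0, 0], [0, 0, 0]],
    [[0, 0, 0], [0, 0, 0]]
  ]
}}

```text
clock: 11.63
ee_pos: [0.4459, 0.3388, 0.2914]
tool_rot: [0.004, 1.565, 0.004]
force: [-0.2, -0.3, -1.3]
grip_width: 1.002
```

```bash
python3 - <<'E'
from h import *
plan([.4454,.3368,.121],np.pi/2)
cv2.imwrite("pics/scene9.png",cv2.resize(env.capture("scene")[130:300,110:310,::-1],None,fx=3.5,fy=3.5))
E
```

```text
t 11.63 grasp [0.4468 0.3397 0.1245] F [-0.2 -0.3 -1.3] w 1.002 jaw yaw 90.0 tilt 0.45
 joints [-0.66  0.61 -0.04  1.82  0.04  0.7   0.85]
 TCP shift in tool mm [ 3.4 -2.  -0.5]  turn deg [-0.    0.32 -0.32]
 grasp err world mm [-1.4 -2.9 -3.5]
```

View pics/scene9.png

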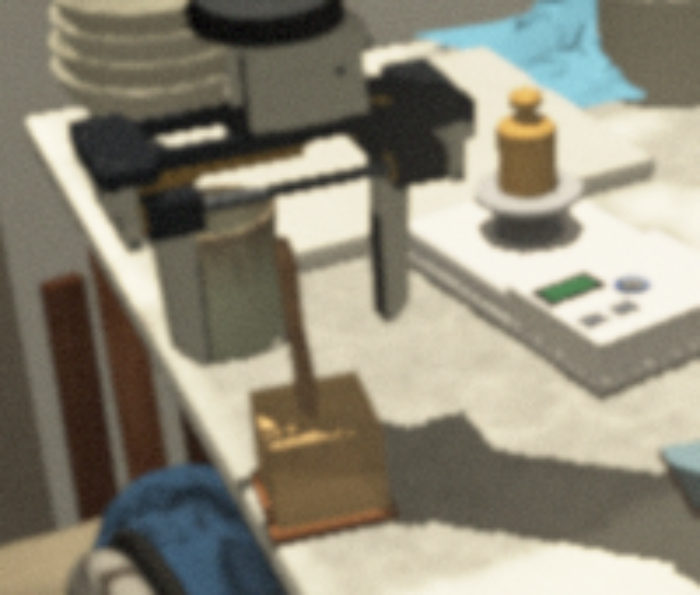

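The stylus stands between the fingers. I centre the jaws nearer the bore axis, so that closing them brings the stylus upright.

Request:
{"fn": "carry_out", "kwargs": {
  "increments": [
    [[2, -6, -1], [0, 0.3, -0.3]],
    [[2, -1.5, 0], [0, 0, 0]],
    [[0, 0, 0], [0, 0, 0]]
  ]
}}

```text
clock: 11.93
ee_pos: [0.4455, 0.3313, 0.2895]
tool_rot: [0.002, 1.568, 0.002]
force: [0.4, -0.1, 0.2]
grip_width: 0.998
```

```bash
python3 - <<'E'
from h import *
plan([.4454,.3318,.121],np.pi/2)
E
```

```text
t 11.93 grasp [0.4461 0.3317 0.1225] F [ 0.4 -0.1  0.2] w 0.998 jaw yaw 90.0 tilt 0.23
 joints [-0.65  0.61 -0.04  1.83  0.04  0.7   0.86]
 TCP shift in tool mm [ 1.5  0.5 -0.1]  turn deg [ 0.01  0.18 -0.14]
 grasp err world mm [-0.7  0.1 -1.5]
```

Request:
{"fn": "carry_out", "kwargs": {
  "increments": [
    [[1, 0, 0], [0, 0, 0]],
    [[0, 0, 0], [0, 0, 0]],
    [[0, 0, 0], [0, 0, 0]],
    [[0, 0, 0], [0, 0, 0]],
    [[0, 0, 0], [0, 0, 0]],
    [[0, 0, 0], [0, 0, 0]],
    [[0, 0, 0], [0, 0, 0]],
    [[0, 0, 0], [0, 0, 0]],
    [[0, 0, 0], [0, 0, 0]],
    [[0, 0, 0], [0, 0, 0]]
  ],
  "hand": 0
}}

```text
clock: 12.77
ee_pos: [0.446, 0.3314, 0.2901]
tool_rot: [0.004, 1.565, 0.004]
force: [0.6, -0.8, -0.2]
grip_width: 0.329
```

Request:
{"fn": "carry_out", "kwargs": {
  "increments": [
    [[0, 0, 0], [0, 0, 0]],
    [[0, 0, 0], [0, 0, 0]],
    [[0, 0, 0], [0, 0, 0]],
    [[0, 0, 0], [0, 0, 0]],
    [[0, 0, 0], [0, 0, 0]],
    [[0, 0, 0], [0, 0, 0]]
  ]
}}

```text
clock: 13.27
ee_pos: [0.446, 0.3314, 0.29]
tool_rot: [0.004, 1.565, 0.003]
force: [-0.7, -0.1, 0.2]
grip_width: 0.117
```

```bash
python3 - <<'E'
from h import *
plan([.4454,.3318,.19],np.pi/2)
print(st()[0]["torque"].round(2))
cv2.imwrite("pics/scene10.png",cv2.resize(env.capture("scene")[130:300,110:310,::-1],None,fx=3.5,fy=3.5))
E
```

```text
t 13.27 grasp [0.4469 0.3322 0.1231] F [-0.7 -0.1  0.2] w 0.117 jaw yaw 90.0 tilt 0.42
 joints [-0.65  0.61 -0.04  1.83  0.04  0.69  0.86]
 TCP shift in tool mm [-67.    0.7  -0.2]  turn deg [-0.01  0.33 -0.26]
 grasp err world mm [-1.5 -0.4 66.9]
[0.03 0.03 0.04]
```

View pics/scene10.png

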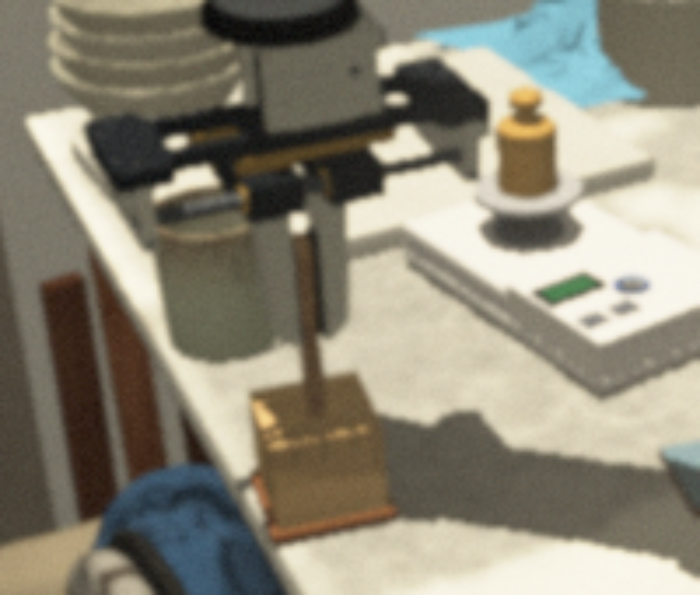

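Gripped at about 11 mm, and the stylus is upright in its rest. I lift it.

Request:
{"fn": "carry_out", "kwargs": {
  "increments": [
    [[0, 0, 0], [0, 0, 0]],
    [[0, 0, 0], [0, 0, 0]],
    [[-8, 0, 0], [0, 0, 0]],
    [[-12, 0, 0], [0, 0, 0]],
    [[-12, 0, 0], [0, 0, 0]]
  ]
}}

```text
clock: 13.73
ee_pos: [0.445, 0.3307, 0.3211]
tool_rot: [0.0, 1.571, 0.0]
force: [-0.4, 0.5, -0.3]
grip_width: 0.118
```

```bash
python3 - <<'E'
from h import *
plan([.4454,.3318,.21],np.pi/2)
E
```

```text
t 13.73 grasp [0.4451 0.3307 0.1541] F [-0.4  0.5 -0.3] w 0.118 jaw yaw 90.0 tilt 0.02
 joints [-0.65  0.57 -0.04  1.8   0.03  0.77  0.86]
 TCP shift in tool mm [-55.9   1.1   0.4]  turn deg [-0.    0.01 -0.01]
 grasp err world mm [ 0.3  1.1 55.9]
```

Request:
{"fn": "carry_out", "kwargs": {
  "increments": [
    [[-14, 0, 0], [0, 0, 0]],
    [[-15, 0, 0], [0, 0, 0]],
    [[-15, 0, 0], [0, 0, 0]],
    [[-15, 0, 0], [0, 0, 0]],
    [[-15, 0, 0], [0, 0, 0]],
    [[0, 0, 0], [0, 0, 0]]
  ]
}}

```text
clock: 14.23
ee_pos: [0.4449, 0.3306, 0.4036]
tool_rot: [0.003, 1.566, 0.003]
force: [0.6, -0.4, 0.2]
grip_width: 0.12
```

```bash
python3 - <<'E'
from h import *
plan([.518,.1015,.19],np.pi/2)
a=env.capture("scene")[:,:,::-1];cv2.imwrite("pics/scene11.png",a);cv2.imwrite("pics/top11.png",env.capture("top")[:,:,::-1])
cv2.imwrite("pics/scene11z.png",cv2.resize(a[90:260,110:310],None,fx=3.5,fy=3.5))
o,R,g=st();print(proj("scene",g),proj("scene",g-[0,0,.113]),proj("scene",g+[0,0,.042]))
E
```

```text
t 14.23 grasp [0.4456 0.3312 0.2366] F [ 0.6 -0.4  0.2] w 0.12 jaw yaw 90.0 tilt 0.33
 joints [-0.65  0.47 -0.05  1.71  0.03  0.96  0.87]
 TCP shift in tool mm [  46.1 -229.2   72.9]  turn deg [-0.01  0.26 -0.21]
 grasp err world mm [  72.4 -229.7  -46.6]
(np.float64(192.73905470892902), np.float64(160.01386251939078)) (np.float64(198.21270556903684), np.float64(217.64350770633013)) (np.float64(190.53387343081616), np.float64(136.79648569385841))
```

View pics/scene11z.png

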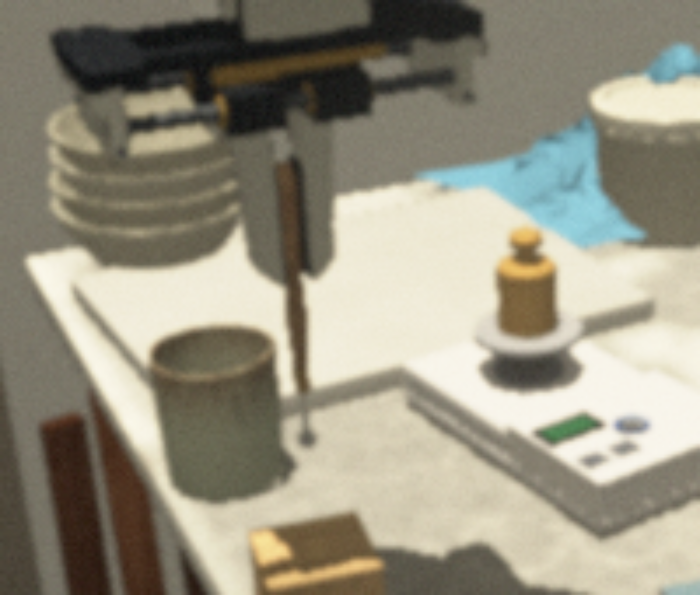

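View pics/top11.png

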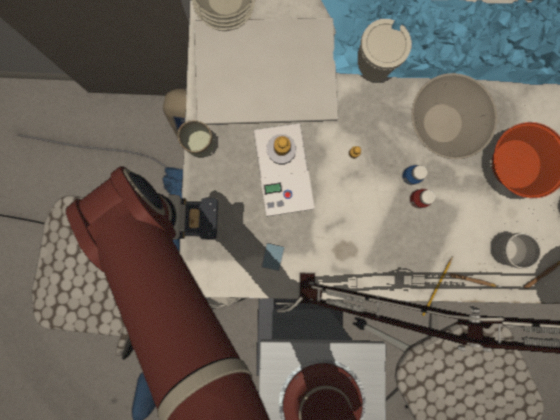

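```bash
python3 - <<'E'
from h import *
a=cv2.imread("pics/scene11.png")
c=a[205:225,185:212];cv2.imwrite("pics/b11.png",cv2.resize(c,None,fx=24,fy=24,interpolation=cv2.INTER_NEAREST))
g=c.sum(2);print((g//3)[3:18,6:20])
print(onz("scene",197.7,215.7,.127))
E
```

```text
[[117 128 132 147 150 128 129 160 187 201 201 201 197 199]
 [137 157 167 176 172 140 133 166 194 200 202 196 202 198]
 [163 179 189 189 178 149 131 171 193 200 201 198 197 199]
 [173 190 190 193 177 148 132 162 189 202 202 202 200 199]
 [168 189 192 188 176 142 121 146 174 195 204 203 202 197]
 [173 187 190 178 158 128 103 119 153 180 195 199 203 199]
 [174 187 186 171 139 107  93  99 126 159 186 196 200 203]
 [169 187 186 171 136 101  88  94 112 156 188 197 200 201]
 [169 189 193 180 146 111  99 101 124 167 189 199 196 198]
 [159 184 198 188 171 148 132 133 160 181 196 197 200 197]
 [130 169 195 194 189 178 176 172 180 196 199 200 198 200]
 [104 140 175 195 197 197 192 196 193 199 198 200 202 203]
 [ 86 104 139 178 193 200 199 194 200 196 199 196 198 204]
 [ 81  87 113 161 185 198 194 197 196 197 198 195 202 203]
 [ 78  78  94 137 175 192 201 199 203 197 200 198 201 201]]
[0.44077475 0.3318403  0.127     ]
```

View pics/b11.png

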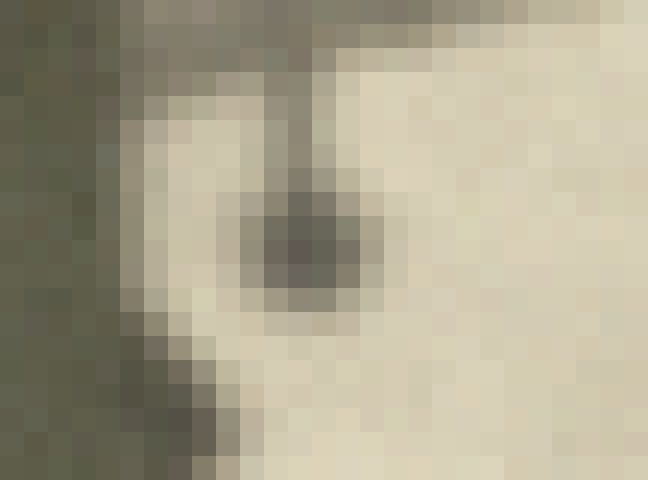

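```bash
python3 - <<'E'
from h import *
print(onz("scene",197.4,214.9,.125), "hole proj",proj("scene",[.518,.1015,.04]))
a=cv2.imread("pics/scene11.png");h=cv2.cvtColor(a,cv2.COLOR_BGR2HSV)
m=(h[...,0]>95)&(h[...,0]<175)&(h[...,1]>35)
print(comps(m,(280,200,302,222),3)[0])
cv2.imwrite("pics/h11.png",cv2.resize(a[195:228,265:315],None,fx=14,fy=14,interpolation=cv2.INTER_CUBIC))
E
```

```text
[0.44738378 0.33029023 0.125     ] hole proj (np.float64(290.1823659025906), np.float64(211.047151273091))
[]
```

View pics/h11.png

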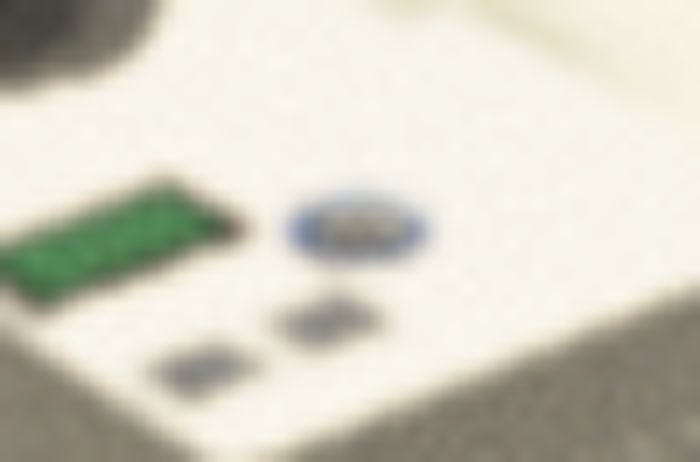

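Ball centre is at (197.4,214.9) and the ring at (290.2,210.8). Both match the projected poses to within about 2 mm. I carry the stylus to above the hole.

Request:
{"fn": "carry_out", "kwargs": {
  "increments": [
    [[0, -23, 7], [0, 0.2, -0.2]],
    [[0, -25, 8], [0, 0, 0]],
    [[0, -25, 8], [0, 0, 0]],
    [[0, -25, 8], [0, 0, 0]],
    [[0, -25, 8], [0, 0, 0]],
    [[0, -25, 8], [0, 0, 0]],
    [[0, -25, 8], [0, 0, 0]],
    [[0, -25, 8], [0, 0, 0]],
    [[0, -20, 6], [0, 0, 0]],
    [[0, 0, 0], [0, 0, 0]]
  ]
}}

```text
clock: 15.17
ee_pos: [0.5123, 0.1041, 0.3874]
tool_rot: [-0.016, 1.598, -0.002]
force: [0.1, -0.9, 0.1]
grip_width: 0.117
```

```bash
python3 - <<'E'
from h import *
plan([.518,.1015,.18],np.pi/2)
E
```

```text
t 15.17 grasp [0.5077 0.1022 0.2205] F [ 0.1 -0.9  0.1] w 0.117 jaw yaw 90.5 tilt 1.71
 joints [-0.23  0.44 -0.02  1.8   0.01  0.92  1.32]
 TCP shift in tool mm [40.3 -2.2  6.8]  turn deg [ 0.49 -1.58  0.65]
 grasp err world mm [ 10.3  -0.7 -40.5]
```

Request:
{"fn": "carry_out", "kwargs": {
  "increments": [
    [[0, -2, 6], [0.5, -1.5, 0.6]],
    [[0, 0, 0], [0, 0, 0]],
    [[12, 0, 0], [0, 0, 0]],
    [[12, 0, 0], [0, 0, 0]],
    [[10, 0, 0], [0, 0, 0]],
    [[0, 0, 0], [0, 0, 0]]
  ]
}}

```text
clock: 15.67
ee_pos: [0.5152, 0.1049, 0.3473]
tool_rot: [-0.001, 1.585, 0.001]
force: [0.1, -1.5, -0.6]
grip_width: 0.121
```

```bash
python3 - <<'E'
from h import *
plan([.518,.1015,.175],np.pi/2)
E
```

```text
t 15.67 grasp [0.5129 0.1048 0.1803] F [ 0.1 -1.5 -0.6] w 0.121 jaw yaw 90.1 tilt 0.79
 joints [-0.23  0.49 -0.02  1.85  0.01  0.81  1.32]
 TCP shift in tool mm [ 5.2 -3.4  2.9]  turn deg [ 0.07 -0.79  0.01]
 grasp err world mm [ 5.1 -3.3 -5.3]
```

Request:
{"fn": "carry_out", "kwargs": {
  "increments": [
    [[3, -3.5, 3], [0, -0.8, 0]],
    [[0, 0, 0], [0, 0, 0]],
    [[0, 0, 0], [0, 0, 0]]
  ]
}}

```text
clock: 15.92
ee_pos: [0.5173, 0.1038, 0.3433]
tool_rot: [-0.004, 1.573, 0.005]
force: [-0.7, 0.2, -0.4]
grip_width: 0.12
```

```bash
python3 - <<'E'
from h import *
plan([.518,.1015,.175],np.pi/2)
a=env.capture("scene")[:,:,::-1];b=env.capture("top")[:,:,::-1]
cv2.imwrite("pics/scene12.png",a);cv2.imwrite("pics/top12.png",b)
cv2.imwrite("pics/scene12z.png",cv2.resize(a[130:240,230:350],None,fx=6,fy=5,interpolation=cv2.INTER_CUBIC))
cv2.imwrite("pics/top12z.png",cv2.resize(b[120:240,230:350],None,fx=5,fy=5,interpolation=cv2.INTER_CUBIC))
o,R,g=st();print(proj("scene",g+R[:,0]*.1115),proj("top",g+R[:,0]*.1115))
E
```

```text
t 15.92 grasp [0.5169 0.1039 0.1763] F [-0.7  0.2 -0.4] w 0.12 jaw yaw 90.3 tilt 0.13
 joints [-0.23  0.5  -0.02  1.85  0.01  0.79  1.33]
 TCP shift in tool mm [ 1.3 -2.4  0.7]  turn deg [ 0.35 -0.13 -0.03]
 grasp err world mm [ 1.1 -2.4 -1.3]
(np.float64(289.50425765700464), np.float64(201.27126024516554)) (np.float64(286.7918742404519), np.float64(193.59036946766622))
```

View pics/scene12z.png

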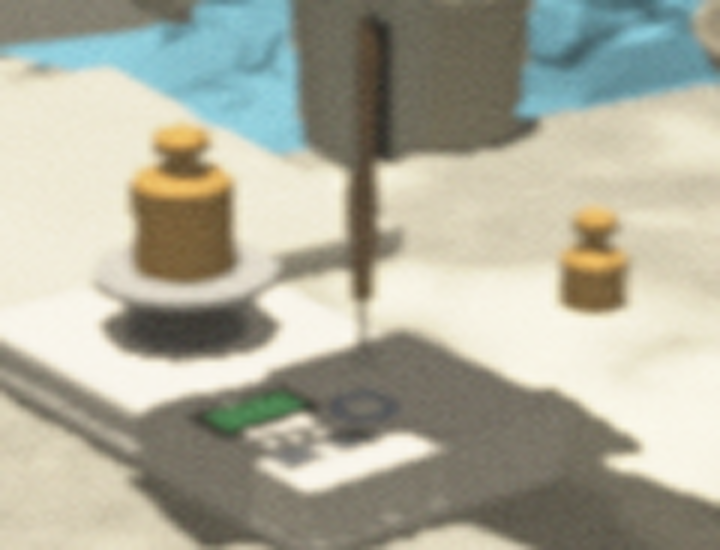

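View pics/top12z.png

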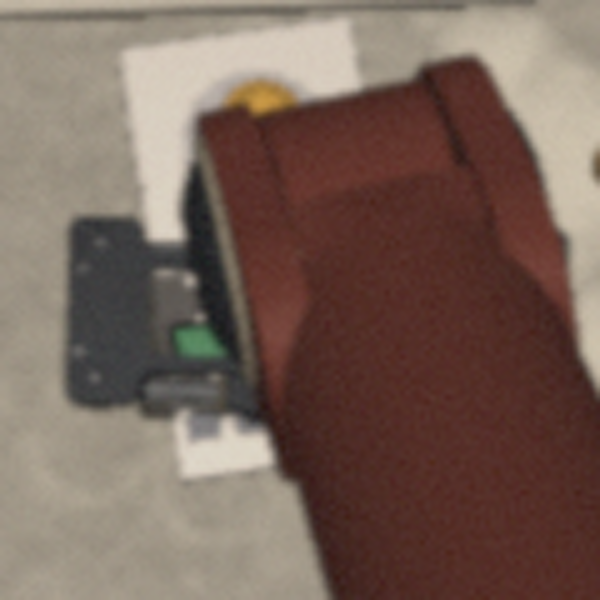

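```bash
python3 - <<'E'
from h import *
a=cv2.imread("pics/scene12.png")
c=a[183:220,275:308];cv2.imwrite("pics/b12.png",cv2.resize(c,None,fx=16,fy=16,interpolation=cv2.INTER_CUBIC))
print((a[188:206,284:298].sum(2)//3))
E
```

```text
[[222 226 226 217 172 108  81 120 189 231 239 241 241 239]
 [219 222 226 220 183 128 106 147 203 230 240 239 240 240]
 [221 220 224 221 205 168 147 186 224 236 240 239 238 238]
 [230 226 225 226 219 186 171 204 232 235 237 236 237 237]
 [239 234 233 230 222 190 171 206 229 233 234 233 234 233]
 [241 240 238 235 224 194 172 204 221 227 228 227 227 229]
 [242 241 241 241 235 203 175 196 218 220 220 220 218 219]
 [242 242 241 242 236 213 180 198 216 211 206 199 190 192]
 [242 243 243 243 238 209 181 199 214 197 176 160 152 147]
 [243 242 241 243 236 198 167 174 178 161 138 126 115 116]
 [241 239 239 233 217 175 132 133 129 124 113 112 109 109]
 [231 225 214 192 166 130 103 104 109 109 111 110 109 113]
 [195 174 155 139 120 109  98  95 104 100 108 110 107 107]
 [142 128 115 110 102  95 103  97 100 108 113 111 112 105]
 [109 111 111 110 103 101  95 100 102 108 106 106 108 110]
 [110 112 107 111 105 102 104 102 100 105 108 109 111 112]
 [108 109 105 103 108 105 109 110 106 106 106 111 114 109]
 [110 110 107 108 111 112 109 109 112 107 108 111 108 105]]
```

View pics/b12.png

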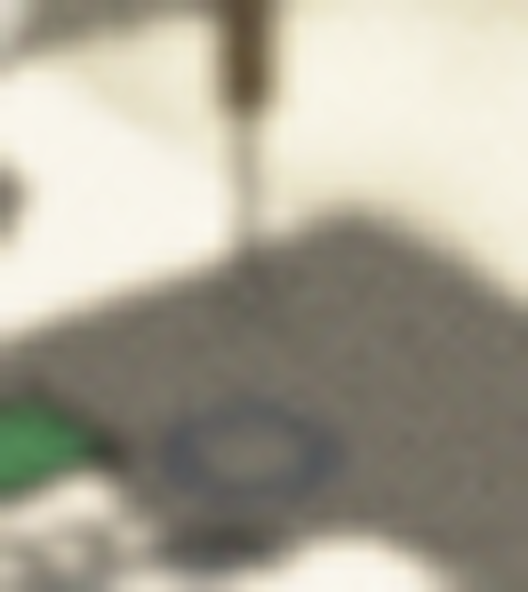

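Request:
{"fn": "carry_out", "kwargs": {
  "increments": [
    [[5, -1.5, 0.5], [0.3, 0, 0]],
    [[6, 0, 0], [0, 0, 0]],
    [[0, 0, 0], [0, 0, 0]]
  ]
}}

```text
clock: 16.27
ee_pos: [0.5183, 0.102, 0.3329]
tool_rot: [0.001, 1.57, 0.001]
force: [0.1, -0.4, -0.7]
grip_width: 0.117
```

```bash
python3 - <<'E'
from h import *
plan([.517,.1025,.16],np.pi/2)
a=env.capture("scene")[:,:,::-1];cv2.imwrite("pics/scene13.png",a)
cv2.imwrite("pics/b13.png",cv2.resize(a[183:220,275:308],None,fx=16,fy=16,interpolation=cv2.INTER_CUBIC))
o,R,g=st();print(proj("scene",g+R[:,0]*.1115))
E
```

```text
t 16.27 grasp [0.5184 0.1022 0.1659] F [ 0.1 -0.4 -0.7] w 0.117 jaw yaw 90.0 tilt 0.09
 joints [-0.22  0.51 -0.02  1.87  0.01  0.76  1.32]
 TCP shift in tool mm [ 5.9  0.5 -1.3]  turn deg [-0.01  0.07 -0.07]
 grasp err world mm [-1.4  0.3 -5.9]
(np.float64(289.6779342379436), np.float64(204.95637509557963))
```

View pics/b13.png

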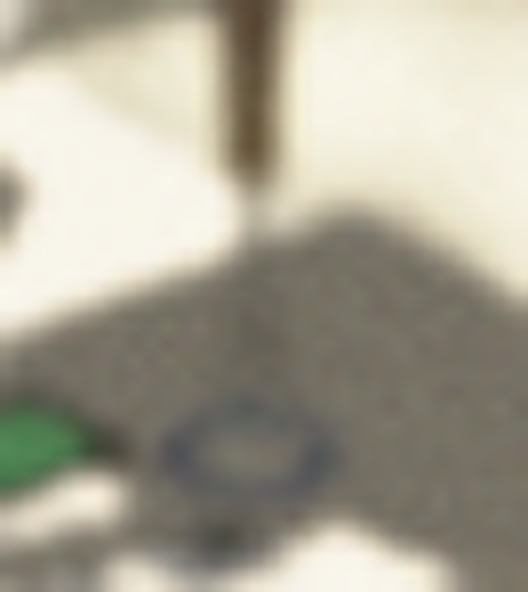

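Request:
{"fn": "carry_out", "kwargs": {
  "increments": [
    [[5, 0.7, -0.5], [0, 0, 0]],
    [[5, 0, 0], [0, 0, 0]],
    [[0, 0, 0], [0, 0, 0]]
  ]
}}

```text
clock: 16.57
ee_pos: [0.518, 0.1026, 0.3225]
tool_rot: [0.002, 1.568, 0.0]
force: [-0.3, 0.8, -0.8]
grip_width: 0.117
```

```bash
python3 - <<'E'
from h import *
plan([.5175,.1025,.15],np.pi/2)
E
```

```text
t 16.57 grasp [0.5184 0.1028 0.1555] F [-0.3  0.8 -0.8] w 0.117 jaw yaw 90.0 tilt 0.16
 joints [-0.22  0.53 -0.02  1.88  0.01  0.73  1.32]
 TCP shift in tool mm [ 5.5 -0.1 -0.5]  turn deg [-0.04  0.14 -0.07]
 grasp err world mm [-0.9 -0.3 -5.5]
```

Request:
{"fn": "carry_out", "kwargs": {
  "increments": [
    [[3, 0, -0.5], [0, 0.1, 0]],
    [[3, 0, 0], [0, 0, 0]],
    [[0, 0, 0], [0, 0, 0]]
  ]
}}

```text
clock: 16.82
ee_pos: [0.5174, 0.1027, 0.3155]
tool_rot: [0.001, 1.571, 0.0]
force: [-0.4, 0.6, -0.4]
grip_width: 0.117
```

```bash
python3 - <<'E'
from h import *
plan([.5175,.1025,.14],np.pi/2)
a=env.capture("scene")[:,:,::-1];cv2.imwrite("pics/scene14.png",a)
b=cv2.resize(a[183:220,275:308],None,fx=16,fy=16,interpolation=cv2.INTER_CUBIC)
cv2.imwrite("pics/b14.png",cv2.convertScaleAbs(b,alpha=1.6,beta=-60))
E
```

```text
t 16.82 grasp [0.5174 0.1028 0.1485] F [-0.4  0.6 -0.4] w 0.117 jaw yaw 90.0 tilt 0.07
 joints [-0.22  0.54 -0.02  1.88  0.01  0.72  1.32]
 TCP shift in tool mm [ 8.5 -0.2  0.1]  turn deg [-0.04 -0.01 -0.07]
 grasp err world mm [ 0.1 -0.3 -8.5]
```

View pics/b14.png

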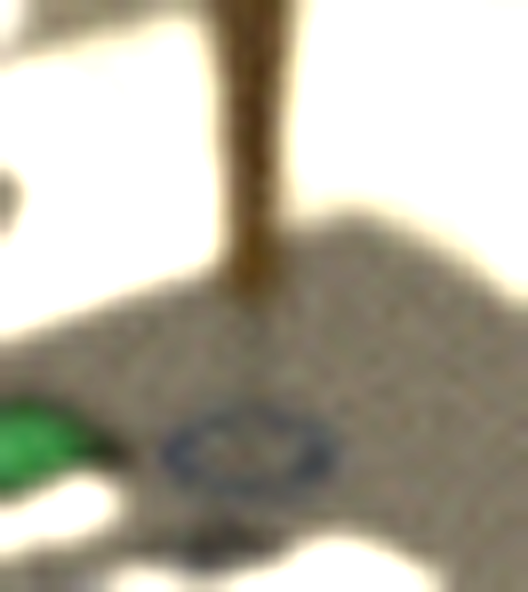

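The shaft lines up with the ring centre, the tip is below the mouth plane, and there is no contact force. So it is in the hole, and I go on pressing in small steps.

Request:
{"fn": "carry_out", "kwargs": {
  "increments": [
    [[3, 0, 0], [0, 0, 0]],
    [[3, 0, 0], [0, 0, 0]]
  ]
}}

```text
clock: 17.03
ee_pos: [0.5177, 0.1027, 0.31]
tool_rot: [0.002, 1.569, 0.001]
force: [0.8, 0.4, -0.1]
grip_width: 0.118
```

```bash
python3 - <<'E'
from h import *
plan([.5175,.1025,.138],np.pi/2)
E
```

```text
t 17.03 grasp [0.518 0.103 0.143] F [ 0.8  0.4 -0.1] w 0.118 jaw yaw 90.0 tilt 0.13
 joints [-0.23  0.55 -0.02  1.89  0.01  0.7   1.32]
 TCP shift in tool mm [ 5.  -0.2 -0.3]  turn deg [-0.04  0.09 -0.09]
 grasp err world mm [-0.5 -0.5 -5. ]
```

Request:
{"fn": "carry_out", "kwargs": {
  "increments": [
    [[3, 0, -0.3], [0, 0, 0]],
    [[2, 0, 0], [0, 0, 0]]
  ]
}}

```text
clock: 17.2
ee_pos: [0.5177, 0.1027, 0.3049]
tool_rot: [0.002, 1.568, 0.001]
force: [-0.6, -0.4, 2.9]
grip_width: 0.118
```

```bash
python3 - <<'E'
from h import *
plan([.5175,.1025,.136],np.pi/2)
E
```

```text
t 17.2 grasp [0.5181 0.103  0.138 ] F [-0.6 -0.4  2.9] w 0.118 jaw yaw 90.0 tilt 0.17
 joints [-0.23  0.55 -0.02  1.89  0.01  0.69  1.32]
 TCP shift in tool mm [ 1.9 -0.2 -0.2]  turn deg [-0.04  0.14 -0.1 ]
 grasp err world mm [-0.6 -0.5 -2. ]
```

Spring force appears, about 3 N. I go about 2 mm further, to be safely past 4 mm without reaching the hard stop.

Request:
{"fn": "carry_out", "kwargs": {
  "increments": [
    [[1.8, -0.2, 0], [0, 0, 0]]
  ]
}}

```text
clock: 17.28
ee_pos: [0.5177, 0.1026, 0.3033]
tool_rot: [0.002, 1.568, 0.001]
force: [-1.4, 0.4, 3.8]
grip_width: 0.117
```

```bash
python3 - <<'E'
from h import *
plan([.5175,.1025,.136],np.pi/2)
E
```

```text
t 17.28 grasp [0.5181 0.1029 0.1363] F [-1.4  0.4  3.8] w 0.117 jaw yaw 90.0 tilt 0.18
 joints [-0.22  0.56 -0.02  1.9   0.01  0.69  1.32]
 TCP shift in tool mm [ 0.3 -0.1 -0.2]  turn deg [-0.04  0.15 -0.11]
 grasp err world mm [-0.6 -0.4 -0.3]
```

Request:
{"fn": "carry_out", "kwargs": {
  "increments": [
    [[1, 0, 0], [0, 0, 0]]
  ]
}}

```text
clock: 17.37
ee_pos: [0.5177, 0.1027, 0.3025]
tool_rot: [0.002, 1.568, 0.001]
force: [-1.7, 0.4, 5.5]
grip_width: 0.122
```

```bash
python3 - <<'E'
from h import *
for i in range(8):
    o,R,g=st();print(round(o["clock"],2),g.round(4),o["force"].round(1),round(o["grip_width"],3)); a=env.capture("scene")
a=a[:,:,::-1];cv2.imwrite("pics/scene15.png",cv2.resize(a[100:250,150:350],None,fx=3.8,fy=3.8,interpolation=cv2.INTER_CUBIC))
cv2.imwrite("pics/top15.png",env.capture("top")[:,:,::-1])
E
```

```text
17.37 [0.5181 0.103  0.1355] [-1.7  0.4  5.5] 0.122
17.42 [0.5181 0.103  0.1354] [-0.6  0.8  5.1] 0.119
17.47 [0.5182 0.103  0.1356] [-1.9 -0.   4.2] 0.116
17.52 [0.5181 0.103  0.1356] [-2.1  0.4  5. ] 0.118
17.57 [0.5182 0.103  0.1356] [-1.1 -0.1  3.5] 0.117
17.62 [0.5181 0.103  0.1356] [-1.4 -0.1  5.1] 0.121
17.67 [0.5181 0.103  0.1355] [-1.4  0.1  4.3] 0.115
17.72 [0.5182 0.103  0.1355] [-1.2 -0.6  4.5] 0.116
```

View pics/scene15.png

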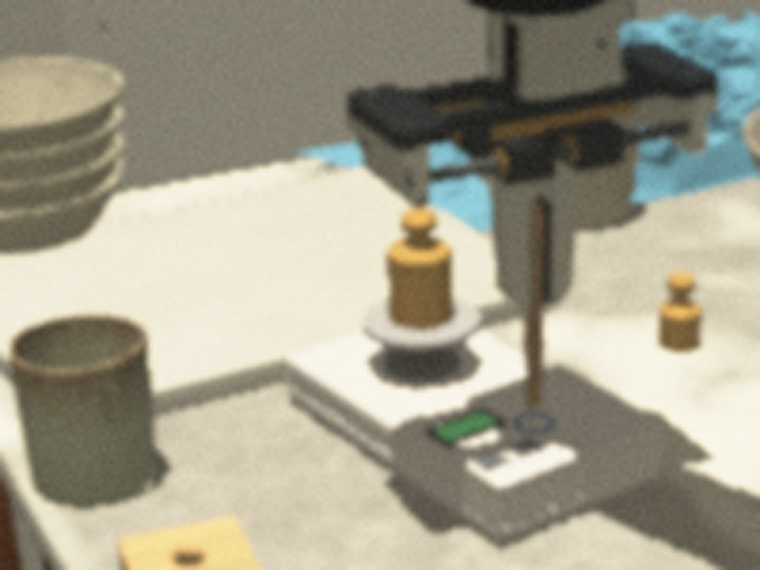

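View pics/top15.png

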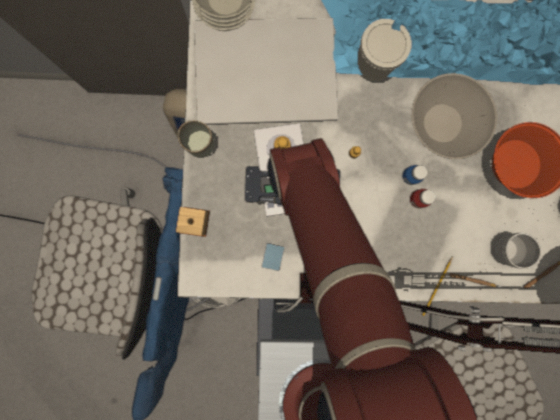

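Force and pose have been steady for 0.35 s, at about 4.7 N up, which the spring curve puts at roughly 6 mm of travel, short of the stop. The weight is upright on the pan, and the tile, cup and small weight are where they were. I hand in.

```bash
python3 - <<'E'
from plant import env
print(env.observe()["clock"], env.close_job())
E
```

```text
the job is handed in; nothing more can be done
17.8167 None
```

The larger weight is standing upright on the pan and released, and the stylus was holding the red button down when I handed the job in at 17.8 s. No verdict came back.

- **Weight:** it measured within about 2 mm of the pan's centre. It was seated with one brief push of about 25 N on the pan.
- **Stylus and button:** I lifted the stylus straight out of its rest and lowered it through the ringed hole. Over the last 0.35 s the pose held steady and the push was about 4.7 N. By the spring figures that is about 6 mm of travel, past the 4 mm needed and short of the stop. I could not see the button itself in the last pictures, so this rests on the force and the tip height, which agree.
- **Side force:** there was a steady sideways force of about 1.5 N along -x while pressing. The ball may be lightly touching the wall of the hole.
- **Left alone:** the last pictures show the small weight, tile and cup where they started.

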